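Load and lock a bead mill with a wing screw of unknown thread

TASK

Load the bead mill for a run: unscrew its wing screw until it stops - it may have an ordinary or a reverse thread, so feel which way it gives - lift off the retaining plate, put it aside, and lay every loose capped tube from the bench in a cradle of its own. Then lower the plate over its two pins until it lies flush, and screw the wing screw fully tight again to hold it. Leave everything else on the bench where it is.

Things in the scene. Friction and masses are not known exactly. Their poses are not given: they have to be found in the camera images.
- mill: bead mill (linear shaker) fixed on the bench: white housing 132 x 316 x 60 mm, aluminium carriage on top (its top at z = 70 mm). Origin at the centre of its underside, on the bench; z up, long side along y, control panel on the -x side. The plate rests on two end cheeks (y = +-150 mm, 100 mm wide) whose tops are at z = 114.5 mm. A bulkhead at y = +-13 mm rises to z = 100 mm
- pin0 (a point): tip of the locating pin at (0, -118) mm in the mill's frame: 8 mm in diameter, round-nosed, rising 15.5 mm above the plate's seat, to z = 130 mm; the column below the seat is 18 mm across
- pin1 (a point): tip of the like pin at (0, +118) mm
- cradle0 (a point): cradle 0 of 4: where the middle of a lying tube's axis comes to rest, at (-38, -80, 96) mm in the mill's frame, 26 mm above the carriage. The tube lies along the mill's y, cap to either end, in two blue V-saddles 33 mm either side of this point (12 mm long); between them there is room for fingers down to the carriage. 8 mm of play lengthwise; the next cradle is 76 mm away in x
- cradle1 (a point): cradle 1 of 4: where the middle of a lying tube's axis comes to rest, at (-38, 80, 96) mm in the mill's frame, 26 mm above the carriage. The tube lies along the mill's y, cap to either end, in two blue V-saddles 33 mm either side of this point (12 mm long); between them there is room for fingers down to the carriage. 8 mm of play lengthwise; the next cradle is 76 mm away in x
- cradle2 (a point): cradle 2 of 4: where the middle of a lying tube's axis comes to rest, at (38, -80, 96) mm in the mill's frame, 26 mm above the carriage. The tube lies along the mill's y, cap to either end, in two blue V-saddles 33 mm either side of this point (12 mm long); between them there is room for fingers down to the carriage. 8 mm of play lengthwise; the next cradle is 76 mm away in x
- cradle3 (a point): cradle 3 of 4: where the middle of a lying tube's axis comes to rest, at (38, 80, 96) mm in the mill's frame, 26 mm above the carriage. The tube lies along the mill's y, cap to either end, in two blue V-saddles 33 mm either side of this point (12 mm long); between them there is room for fingers down to the carriage. 8 mm of play lengthwise; the next cradle is 76 mm away in x
- plate_home (a point): where plate_handle is when the plate is fully home: (0, 72, 133.5) mm in the mill's frame; axes as the mill's
- plate_handle (a point): centre of the black handle rib on the loose plate; axes as the plate's. The rib is 44 mm along x, 12 mm thick along y, 26 mm tall above the plate's top. This point is 19 mm above the plate's underside and 72 mm in +y from its middle. The weight hangs 50 to 60 mm from the rib: hold it firmly, 60 N or more
- plate: grey metal retaining plate 96 x 306 x 6 mm, 0.28 kg; origin at the middle of its underside, long side along y. In x = 0: 12 mm round pin hole at y = +118, 12 x 16 mm pin hole at y = -118, window for the wing screw 20 mm wide in x from y = -43 to +17 mm. Starts home on the mill under the wing screw; goes back with its axes as the mill's
- wing_a_grip (a point): point on the upright axis of wing screw a (mill's x = y = 0), half-way up its black wing: a bar 14 mm thick, 18 mm high, reaching 40 mm from the axis along this point's +y (orange band) and 9 mm back. Tight, it points to the mill's +y, 0.5 mm above the plate, and holds it; half a turn loose it points to -y, has risen 3 mm and passes the plate's window
- wing_a (a joint): turn of wing screw a, rad: 0 = tight, 3.14 = fully loose, hard stops at both. Only one of the screws a and b is fitted; they look alike but one has an ordinary, one a reverse thread, so whether clockwise loosens is not told: it turns easily (0.06 Nm) the right way, not at all the wrong way, and stays where it is left
- wing_b_grip (a point): point on the upright axis of wing screw b (mill's x = y = 0), half-way up its black wing: a bar 14 mm thick, 18 mm high, reaching 40 mm from the axis along this point's +y (orange band) and 9 mm back. Tight, it points to the mill's +y, 0.5 mm above the plate, and holds it; half a turn loose it points to -y, has risen 3 mm and passes the plate's window
- wing_b (a joint): turn of wing screw b, rad: 0 = tight, 3.14 = fully loose, hard stops at both. Only one of the screws a and b is fitted; they look alike but one has an ordinary, one a reverse thread, so whether clockwise loosens is not told: it turns easily (0.06 Nm) the right way, not at all the wrong way, and stays where it is left
- tube_a_center (a point): middle of a capped 50 ml tube with blue cap, lying on its side on the bench: round, 32 mm across, 113 mm long (reaching 56 mm either way), 60 g; it rolls when pushed from one side. The point's z axis runs along the tube towards the cap. Two to four of the tubes are present
- tube_b_center (a point): middle of a capped 50 ml tube with yellow cap, lying on its side on the bench: round, 32 mm across, 113 mm long (reaching 56 mm either way), 60 g; it rolls when pushed from one side. The point's z axis runs along the tube towards the cap. Two to four of the tubes are present
- tube_c_center (a point): middle of a capped 50 ml tube with orange cap, lying on its side on the bench: round, 32 mm across, 113 mm long (reaching 56 mm either way), 60 g; it rolls when pushed from one side. The point's z axis runs along the tube towards the cap. Two to four of the tubes are present
- tube_d_center (a point): middle of a capped 50 ml tube with blue cap, lying on its side on the bench: round, 32 mm across, 113 mm long (reaching 56 mm either way), 60 g; it rolls when pushed from one side. The point's z axis runs along the tube towards the cap. Two to four of the tubes are present
- timer: digital bench timer 40 x 78 x 59 mm, bystander; origin under its middle
- white_bottle: clear sample bottle with white cap 41 x 41 x 118 mm, bystander; origin under its middle
- petri_dish: covered glass dish, 94 mm across, 16 mm high, bystander; origin under its middle

How it is judged:
By the outcome, as a careful person would: the job done as asked, in the order asked, and still so for the second after the job is handed in, with the robot touching nothing.
Of tube_a, tube_b, tube_c, tube_d only 2 to 4 are there at a start; the rules pass over those that are not, and their reading is None.
Of post_a, post_b only 1 to 1 are there at a start; the rules pass over those that are not, and their reading is None.
At some moment in a run one of plate may be knocked a few centimetres aside while the robot is not near it.
Once in a run the grip may slacken for a moment while it holds something.
It also fails if it takes over 210 s, if anything falls off the work surface, if the arm or the gripper's body presses on something with over 40 N, if the wrist force passes 120 N, or if a joint passes its speed limit or range.

ROBOT

A 6-joint arm with a two-finger parallel gripper is mounted at the origin on a cart in front of the work surface, level with it; the furniture and walls round the work are solid. World frame = base frame: x ahead of the robot, y to its left, z up, the work surface at z = 0. Lengths are in mm, angles in rad, forces in N, time in s.
With the tool pointing down it reaches from about 250 to 775 mm from the base axis. Payload 4 kg.
Tool frame: the origin (TCP) lies on the mounting face of the last link; the fingertips stand 173 mm ahead of it and the grasp point (between the pads) lies 155 mm ahead of it; z points along the fingers, y is the line along which they close (so a half turn about z gives the same grasp; the last joint's range is limited). The gripper opens to 85 mm and grips with 20 to 120 N. Pads are 22 mm wide; open, the fingers measure 114 mm over their backs; the gripper's body (76 mm by 85 mm) begins 54 mm behind the grasp point. The pads swing forward as they close: fully open they stand 13 mm farther back than shut.
Start: joints at [-1.424, 0.087, 1.371, -0, 1.684, -0.103], TCP at [135.959, -532.931, 404.741] pointing down, gripper open.
Joint ranges: [-3.1, 3.1], [-0.76, 2.03], [0.27, 2.55], [-1.08, 4.22], [0.17, 2.65], [-2.57, 2.57]. Speed limits (rad/s): [2.79, 2.79, 3.14, 3.14, 3.14, 3.14].

INTERFACE

Orientations are given as a rotation vector (axis times angle).
In Python, from workcell import * gives the robot as it stands.
- The arm moves only by the tool step_arm, never from a script. Its argument "series" is a list of rows, each an object with "jaw": the opening, from 0 (shut) to 1 (fully open); "travel": the shift along the tool's x, y, z in m, a list of three; "rot": the turn, a rotation vector about the tool's x, y, z in rad, a list of three. In form: [{"jaw": jaw, "travel": [dx, dy, dz], "rot": [rx, ry, rz]}, ...]. A call has 1 to 12 rows; each row is the pose to reach, as a shift and turn from the pose commanded when the call began, along the tool's axes at that moment; what a row does not reach only later rows make up. A row lasts 1/12 s, in which the tool goes at most 41.7 mm and 7.16 degrees, less where a joint would pass 70% of its speed; a pose out of reach is approached as far as the arm can. A call with a gripper value outside its range is refused whole. The fingers move at their own pace and stop on an object; "newtons" is the grip in N (left out, the last holds). Time passes only in rows, so rows that repeat a pose let the fingers close. It gives the time, the measured TCP pose, the force, the opening and the grip force at its end, in the units of the state.
- observe(): the state, without advancing time (a new reading comes with each control period).
- snapshot(name): name is "scene" or "side" or "wrist"; returns a dict with "frame" (384x512x3 uint8, red, green, blue), "z_map" (384x512 float32, mm along the optical axis (not along the pixel's ray), 0 where there is no reading), "intrinsics" (3x3 intrinsics, pixels), "origin" and "orientation" of the camera in the world; the wrist camera has in their place "hand_eye" (4x4, takes a point from camera to tool coordinates, whose origin is the TCP and whose axes are the flange's). Camera axes: x right, y down, z forward; pixel columns grow to the right and rows downward; lengths in mm; the calibration is good to about 2 mm. A picture is of the moment at which its call begins: read the wrist's pose just before it.
- finish_job(): hands the job in; it is judged then, once.
The state is a dict: "t": time; "joints": joint angles; "joint_vel": joint speeds; "joint_efforts": joint torques, N m; "eef_pos": TCP position; "tcp_rot": TCP orientation; "contact_force": force on the tool from outside, world axes, zero at the start; "ft_torque": the same for the moment, N m; "finger_gap": opening from 0.0 (shut) to 1.0 (fully open); "finger_force": force on a finger pad.
Only numpy, scipy, OpenCV 4.12 (cv2) and the standard library are available. Lean on these libraries where they do the work, as an engineer would, in place of code of your own. Each camera call takes 0.05 s, during which the arm holds its last target. There are 200 camera calls.

## Working session

There is one attempt and no reset: what is moved stays moved. The work goes in short steps, Python scripts to look and compute and a tool call to move; the robot and the scene stay as the last step left them, time stands still between calls to the robot, and variables do not carry over. Pictures are saved under pics/ and viewed, at most 14 in all, crops included, and the job is handed in when it is done.

Besides the shell and the picture viewer there is one more tool, called after "Call:" as name(argument=value, ...), one argument or row to a line, values as JSON. step_arm: Moves the arm, as the interface text tells. Its arguments: {"type":"object","properties":{"series":{"type":"array","items":{"type":"object","properties":{"jaw":{"type":"number"},"travel":{"type":"array","items":{"type":"number"}},"rot":{"type":"array","items":{"type":"number"}}}}},"newtons":{"type":"number"}},"required":["series"]}

```bash
mkdir -p pics; ls
cat > h.py <<'E'
from workcell import *
import numpy as np, cv2
from scipy.spatial.transform import Rotation as R
def st():
    s=observe(); return s, np.array(s["eef_pos"],float), R.from_rotvec(s["tcp_rot"])
def cloud(name):
    s,p,r=st(); d=snapshot(name); z=d["z_map"]; K=d["intrinsics"]
    v,u=np.mgrid[:384,:512]
    P=np.stack([(u-K[0,2])*z/K[0,0],(v-K[1,2])*z/K[1,1],z],-1)
    if name=="wrist":
        H=np.array(d["hand_eye"]); P=P@H[:3,:3].T+H[:3,3]; P=P@r.as_matrix().T+p
    else:
        o=np.array(d["orientation"]); 
        M=o if o.shape==(3,3) else R.from_rotvec(o).as_matrix()
        P=P@M.T+np.array(d["origin"])
    P[z==0]=np.nan
    return d["frame"],P
def save(n,f): cv2.imwrite("pics/"+n+".png",cv2.cvtColor(f,cv2.COLOR_RGB2BGR))
E
python3 - <<'E'
from h import *
s,p,r=st(); print(s)
fs=[]
for n in ["scene","side"]:
    f,P=cloud(n); np.savez("pics/"+n,f=f,P=P); fs.append(f)
    d=snapshot(n); print(n,d["origin"],d["orientation"])
save("s1",fs[0]); save("s2",fs[1])
E
```

```text
pics
{'t': 0.0, 'joints': array([-1.42408841e+00,  8.79652755e-02,  1.37225467e+00, -3.95407534e-06,
        1.68360342e+00, -1.03092730e-01]), 'joint_vel': array([-1.69680945e-03, -1.92250410e-03,  4.94980975e-04,  7.53067480e-05,
        4.91598528e-04,  2.06861426e-03]), 'joint_efforts': array([-1.23467158e-03, -3.51862872e+01, -3.13275790e+01, -3.14842318e-04,
        1.06171228e-02, -1.31312203e-05]), 'eef_pos': array([ 135.94834377, -532.81814927,  403.53286845]), 'tcp_rot': array([-3.11490729e+00, -3.91088029e-01,  8.25199188e-05]), 'contact_force': array([-0.3090779 ,  0.09951717,  0.10319316]), 'ft_torque': array([ 0.00369995, -0.0447194 ,  0.01440868]), 'finger_force': 0.0, 'finger_gap': 0.9979914940947}
scene [ 27.71564437 606.39342489 942.74837336] [-0.9385639   2.50231119 -1.04378143]
side [-117.22265828  151.00184821 1192.47731356] [-1.68062022  2.10659499 -0.65722444]
```

View pics/s1.png

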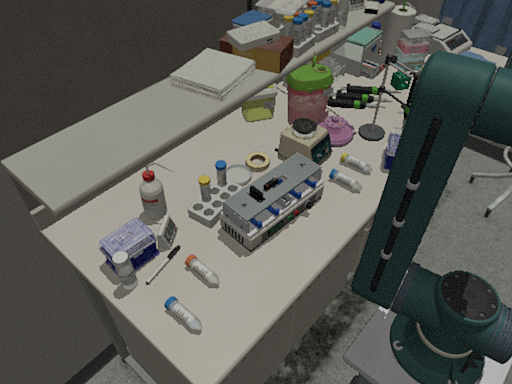

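View pics/s2.png

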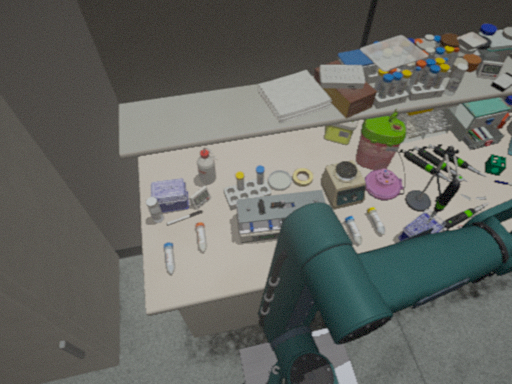

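The scene view shows the mill at (275,198) with the plate on it. The four loose tubes are orange (202,270), blue (183,313), yellow (356,164) and blue (345,180). The side view shows the same layout, with the arm covering the right part of the mill.

Run:
```python
from h import *
D=np.load("pics/scene.npz"); f,P=D["f"],D["P"]
z=P[...,2]
v,u=np.mgrid[:384,:512]
m=(abs(z-120.5)<6)&(u>210)&(u<335)&(v>145)&(v<235)
n,l,s,c=cv2.connectedComponentsWithStats(cv2.morphologyEx(m.astype(np.uint8),cv2.MORPH_CLOSE,np.ones((3,3))))
k=1+np.argmax(s[1:,4]); q=P[(l==k)&m]
print("plate",len(q),np.median(q[:,2]),cv2.minAreaRect(q[:,:2].astype(np.float32)))
m=(abs(z-144)<12)&(u>210)&(u<335)&(v>145)&(v<235)
n,l,s,c=cv2.connectedComponentsWithStats(m.astype(np.uint8))
for i in range(1,n):
    if s[i,4]>8: q=P[l==i]; print("blob",c[i],s[i,4],q.mean(0).round(),q.min(0).round(),q.max(0).round(),f[l==i].mean(0).round())
for nm,a,b in [("orange",202,270),("blue1",183,313),("yellow",356,164),("blue2",345,180)]:
    m=(z>10)&(z<45)&(abs(u-a)<26)&(abs(v-b)<26)
    n,l,s,c=cv2.connectedComponentsWithStats(m.astype(np.uint8))
    k=l[b,a] or 1+np.argmax(s[1:,4]); q=P[l==k]; 
    print(nm,len(q),np.nanmax(q[:,2]),q.mean(0).round(),cv2.minAreaRect(q[:,:2].astype(np.float32)))
    col=f[l==k].astype(int); sat=col.max(1)-col.min(1)>80; print("  cap",sat.sum(),q[sat].mean(0).round())
print("bench",np.nanmedian(z[290:300,230:250]))
```

```text
plate 2403 122.01362609434273 ((551.0462646484375, -74.44488525390625), (311.5224609375, 100.83206939697266), 85.03446960449219)
blob [270.96629213 181.68539326] 89 [550. -58. 140.] [543. -80. 132.] [560. -33. 152.] [47. 44. 42.]
blob [256.4040404  191.23232323] 99 [554.  -0. 143.] [534.  -9. 132.] [578.   5. 152.] [30. 31. 30.]
orange 446 36.21292869884542 [548. 223.  28.] ((548.1414794921875, 218.08273315429688), (112.8527603149414, 35.10967254638672), 1.2634221315383911)
  cap 39 [597. 225.  30.]
blue1 548 36.402934990406834 [491. 341.  28.] ((489.41192626953125, 339.7108459472656), (34.030941009521484, 115.13214874267578), 88.17137145996094)
  cap 48 [539. 344.  31.]
yellow 276 37.58847985116631 [ 472. -414.   26.] ((470.38983154296875, -417.61474609375), (111.721435546875, 31.296401977539062), 2.370962619781494)
  cap 15 [ 519. -411.   30.]
blue2 297 36.862129008733746 [ 453. -318.   26.] ((450.8255310058594, -321.5654602050781), (112.54768371582031, 27.430553436279297), 1.3537349700927734)
  cap 20 [ 500. -315.   30.]
bench 1.6841648308663366
```

```bash
cat >> h.py <<'E'
def yaw(r): m=r.as_matrix(); return np.arctan2(m[1,0],m[0,0])
def plan(x,y,z,deg=None):
    "travel (m) and rot about tool z to bring TCP to x,y,z with tool-x at world yaw deg"
    s,p,r=st(); a=yaw(r); t=r.inv().apply(np.array([x,y,z])-p)/1000
    w=0 if deg is None else (a-np.radians(deg)+np.pi)%(2*np.pi)-np.pi
    print("t",round(s["t"],1),"pos",p.round(1),"yaw",np.degrees(a).round(1),"j",np.round(s["joints"],2),"gap",round(s["finger_gap"],2))
    print(" travel",t.round(4),"rotz",round(w,4)," rows>=",int(max(np.linalg.norm(t)/.0417,abs(w)/.125))+1)
def grasp(x,y,z,deg=None): plan(x,y,z+155,deg)
E
python3 - <<'E'
from h import *
plan(551,-74,470,85)
d=snapshot("wrist"); print(np.round(d["hand_eye"],3),d["intrinsics"])
H=np.full((60,80),-1.)
for n in ["scene","side"]:
    P=np.load("pics/"+n+".npz")["P"].reshape(-1,3); P=P[np.isfinite(P[:,0])]
    i=((P[:,0]-200)//10).astype(int); j=((P[:,1]+400)//10).astype(int)
    k=(i>=0)&(i<60)&(j>=0)&(j<80)&(P[:,2]<300)
    np.maximum.at(H,(i[k],j[k]),P[k,2])
print("rows x from 800 down, cols y from 400 down (20mm)")
for i in range(58,-1,-2):
    print(200+10*i,''.join('.' if h==-1 else ('_' if h<7 else ('-' if h<20 else '#')) for h in H[i:i+2].reshape(2,40,2).max((0,2))[::-1]))
E
```

```text
t 0.2 pos [ 136.  -532.9  403.9] yaw 14.3 j [-1.42  0.09  1.37  0.    1.68 -0.1 ] gap 1.0
 travel [ 0.5156 -0.3421 -0.0655] rotz -1.2337  rows>= 15
[[-2.0000e-03 -9.4700e-01 -3.2000e-01  8.3055e+01]
 [ 1.0000e+00 -1.0000e-03 -1.0000e-03  8.9000e-01]
 [ 1.0000e-03 -3.2000e-01  9.4700e-01  3.0771e+01]
 [ 0.0000e+00  0.0000e+00  0.0000e+00  1.0000e+00]] [[266.11807815   0.         255.97888043]
 [  0.         266.11807815 187.70853998]
 [  0.           0.           1.        ]]
rows x from 800 down, cols y from 400 down (20mm)
780 ########################################
760 ########################################
740 _#######_-.#_##_..###############_____..
720 _#######_###__################_##_#__...
700 _###########-_###################_#_.#..
680 ###########__-##########-#--_###_#######
660 ###____-#-__-_##########_-_____-_#######
640 ###-------____#####..#...........#######
620 __----__________#................#######
600 _--__-__##_____#########.........#######
580 ________##____-#################.#######
560 -_______##__-__#################.#######
540 __##____##_____#################.#######
520 __##____##_____#################..___-_#
500 __##_-__##__-__#################.._##__#
480 __##-___##_____#################___##___
460 __##________________-_##########___##___
440 __##____-___________________-______##___
420 __##_-__-_____________-_________-__##___
400 ___________________________________##___
380 _________________________-_________##___
360 ______________-______________-__________
340 -__-____________________________________
320 ________-_____________________________..
300 .___....................................
280 ........................................
260 ........................................
240 ........................................
220 ........................................
200 ...............##.......................
```

Call:
step_arm(
  series=[
    {"jaw":1,"travel":[0.516,-0.342,-0.066],"rot":[0,0,-1.234]},
    {"jaw":1,"travel":[0.516,-0.342,-0.066],"rot":[0,0,-1.234]},
    {"jaw":1,"travel":[0.516,-0.342,-0.066],"rot":[0,0,-1.234]},
    {"jaw":1,"travel":[0.516,-0.342,-0.066],"rot":[0,0,-1.234]},
    {"jaw":1,"travel":[0.516,-0.342,-0.066],"rot":[0,0,-1.234]},
    {"jaw":1,"travel":[0.516,-0.342,-0.066],"rot":[0,0,-1.234]},
    {"jaw":1,"travel":[0.516,-0.342,-0.066],"rot":[0,0,-1.234]},
    {"jaw":1,"travel":[0.516,-0.342,-0.066],"rot":[0,0,-1.234]},
    {"jaw":1,"travel":[0.516,-0.342,-0.066],"rot":[0,0,-1.234]},
    {"jaw":1,"travel":[0.516,-0.342,-0.066],"rot":[0,0,-1.234]},
    {"jaw":1,"travel":[0.516,-0.342,-0.066],"rot":[0,0,-1.234]},
    {"jaw":1,"travel":[0.516,-0.342,-0.066],"rot":[0,0,-1.234]},
  ],
)

```text
t: 1.25
eef_pos: [470.5, -162.3, 458.0]
tcp_rot: [2.315, 2.123, 0.0]
contact_force: [0.2, -0.8, 0.5]
finger_gap: 1.0
finger_force: 0.0
```

Run:
```python
from h import *
plan(551,-74,470,85)
```

```text
t 1.2 pos [ 470.5 -162.3  458. ] yaw 85.0 j [-0.45 -0.03  1.39 -0.    1.78 -0.36] gap 1.0
 travel [ 0.095   0.0726 -0.012 ] rotz 0.0006  rows>= 3
```

Call:
step_arm(
  series=[
    {"jaw":1,"travel":[0.095,0.073,-0.012]},
    {"jaw":1,"travel":[0.095,0.073,-0.012]},
    {"jaw":1,"travel":[0.095,0.073,-0.012]},
    {"jaw":0.5,"travel":[0.095,0.073,-0.012]},
    {"jaw":0.5,"travel":[0.095,0.073,-0.012]},
    {"jaw":0.5,"travel":[0.095,0.073,-0.012]},
  ],
)

```text
schema error: expected keys jaw, travel, rot
```

Run:
```python
from h import *
plan(551,-74,470,85)
f,P=cloud("wrist"); np.savez("pics/w1",f=f,P=P); save("w1",f)
z=P[...,2]; X,Y=P[...,0],P[...,1]
near=(abs(X-551)<80)&(abs(Y+74)<180)
print("hist",[(t,int((near&(abs(z-t)<2)).sum())) for t in range(100,160,4)])
m=near&(abs(z-120.5)<5)
n,l,s,c=cv2.connectedComponentsWithStats(m.astype(np.uint8)); k=1+np.argmax(s[1:,4]); q=P[l==k]
print("plate",len(q),np.median(q[:,2]),cv2.minAreaRect(q[:,:2].astype(np.float32)), s[k])
m=near&(z>128)
n,l,s,c=cv2.connectedComponentsWithStats(m.astype(np.uint8))
for i in range(1,n):
    if s[i,4]>25: q=P[l==i]; print(c[i].round(),s[i,4],q.mean(0).round(1),"top",np.percentile(q[:,2],90).round(1),cv2.minAreaRect(q[q[:,2]>np.percentile(q[:,2],90)-5][:,:2].astype(np.float32)))
```

```text
t 1.2 pos [ 470.5 -162.3  458. ] yaw 85.0 j [-0.45 -0.03  1.39 -0.    1.78 -0.36] gap 1.0
 travel [ 0.095   0.0726 -0.012 ] rotz 0.0006  rows>= 3
hist [(100, 144), (104, 6), (108, 31), (112, 38), (116, 170), (120, 15822), (124, 605), (128, 134), (132, 106), (136, 281), (140, 493), (144, 255), (148, 293), (152, 1), (156, 0)]
plate 16482 120.37075616450795 ((548.5167236328125, -111.90370178222656), (232.230712890625, 96.77994537353516), 85.00640106201172) [  275     0   104   216 16482]
[333.   6.] 657 [555.6  -7.6 141.9] top 146.9 ((557.2794189453125, -6.942353248596191), (7.104145050048828, 44.22502899169922), 83.66212463378906)
[327.  68.] 825 [551.3 -59.6 139.1] top 147.5 ((551.4021606445312, -75.42752838134766), (10.990299224853516, 10.693940162658691), 89.70198822021484)
[379. 336.] 18866 [ 512.9 -156.9  359. ] top 376.4 ((507.6582946777344, -153.64710998535156), (13.514098167419434, 72.88062286376953), 79.15850830078125)
```

View pics/w1.png

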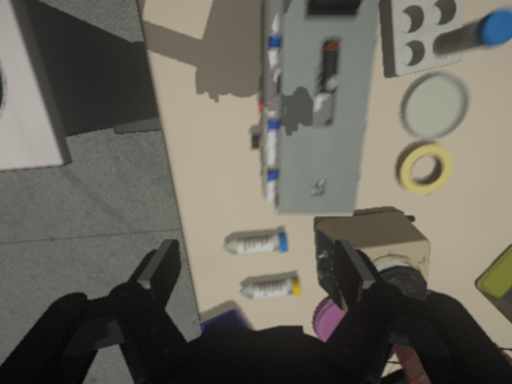

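The wrist view shows the plate with the wing screw (327,68), the handle (333,6) and a pin (318,187). The blue tube is at (258,243) and the yellow one at (270,288). The mill fits at (551.5, −75.2) with its y axis at 85°.

Run:
```python
from h import *
grasp(551.5,-75.3,205,85)
```

```text
t 1.3 pos [ 474.2 -157.4  458.5] yaw 85.5 j [-0.44 -0.03  1.39  0.01  1.78 -0.36] gap 1.0
 travel [0.0873 0.0702 0.0994] rotz 0.0094  rows>= 4
```

Call:
step_arm(
  series=[
    {"jaw":0.5,"travel":[0.0873,0.0702,0.0994],"rot":[0,0,0]},
    {"jaw":0.5,"travel":[0.0873,0.0702,0.0994],"rot":[0,0,0]},
    {"jaw":0.5,"travel":[0.0873,0.0702,0.0994],"rot":[0,0,0]},
    {"jaw":0.5,"travel":[0.0873,0.0702,0.0994],"rot":[0,0,0]},
    {"jaw":0.5,"travel":[0.0873,0.0702,0.0994],"rot":[0,0,0]},
    {"jaw":0.5,"travel":[0.0873,0.0702,0.0994],"rot":[0,0,0]},
    {"jaw":0.5,"travel":[0.0873,0.0702,0.0994],"rot":[0,0,0]},
  ],
)

```text
t: 1.88
eef_pos: [547.0, -84.1, 359.3]
tcp_rot: [2.315, 2.121, -0.0]
contact_force: [-0.6, -0.6, 0.4]
finger_gap: 0.501
finger_force: 0.0
```

Run:
```python
from h import *
grasp(551.5,-75.3,142,85)
```

```text
t 1.9 pos [547.  -84.1 359.3] yaw 85.0 j [-0.25  0.11  1.44 -0.    1.59 -0.17] gap 0.5
 travel [0.0092 0.0036 0.0623] rotz -0.0001  rows>= 2
```

Call:
step_arm(
  newtons=40,
  series=[
    {"jaw":0.5,"travel":[0.009,0.0035,0.03],"rot":[0,0,0]},
    {"jaw":0.5,"travel":[0.009,0.0035,0.06],"rot":[0,0,0]},
    {"jaw":0.5,"travel":[0.009,0.0035,0.062],"rot":[0,0,0]},
    {"jaw":0.5,"travel":[0.009,0.0035,0.062],"rot":[0,0,0]},
    {"jaw":0.05,"travel":[0.009,0.0035,0.062],"rot":[0,0,0]},
    {"jaw":0.05,"travel":[0.009,0.0035,0.062],"rot":[0,0,0]},
    {"jaw":0.05,"travel":[0.009,0.0035,0.062],"rot":[0,0,0]},
    {"jaw":0.05,"travel":[0.009,0.0035,0.062],"rot":[0,0,0]},
    {"jaw":0.05,"travel":[0.009,0.0035,0.062],"rot":[0,0,0]},
    {"jaw":0.05,"travel":[0.009,0.0035,0.062],"rot":[0,0,0]},
  ],
)

```text
t: 2.72
eef_pos: [551.2, -75.3, 299.6]
tcp_rot: [2.314, 2.121, 0.0]
contact_force: [-4.8, -0.7, 5.9]
finger_gap: 0.146
finger_force: 42.9
```

Run:
```python
from h import *
grasp(551.5,-75.3,142,85); s=observe(); print(s["contact_force"],s["ft_torque"],s["finger_force"])
```

```text
t 2.7 pos [551.2 -75.3 299.6] yaw 85.0 j [-0.24  0.14  1.52 -0.    1.48 -0.15] gap 0.15
 travel [0.0001 0.0003 0.0026] rotz -0.0001  rows>= 1
[-4.8258294  -0.72443077  5.94570504] [-0.07301709  0.83740696  0.00689782] 42.859482765197754
```

Call:
step_arm(
  series=[
    {"jaw":0.05,"travel":[0,0,0],"rot":[0,0,-0.05]},
    {"jaw":0.05,"travel":[0,0,0],"rot":[0,0,-0.1]},
    {"jaw":0.05,"travel":[0,0,0],"rot":[0,0,-0.1]},
  ],
)

```text
t: 2.97
eef_pos: [551.3, -75.4, 299.6]
tcp_rot: [2.206, 2.232, 0.001]
contact_force: [-4.1, 0.2, 5.3]
finger_gap: 0.149
finger_force: 45.2
```

Run:
```python
from h import *
grasp(551.5,-75.3,142,85); s=observe(); print(s["contact_force"],s["ft_torque"],s["finger_force"])
```

```text
t 3.0 pos [551.3 -75.4 299.6] yaw 90.7 j [-0.24  0.14  1.52 -0.    1.48 -0.25] gap 0.15
 travel [0.0001 0.0002 0.0026] rotz 0.099  rows>= 1
[-4.06456894  0.18918272  5.26723298] [ 0.00779371  0.66451315 -0.86018341] 45.22286525769338
```

It is blocked counter-clockwise (0.86 Nm), so I try clockwise.

Call:
step_arm(
  series=[
    {"jaw":0.05,"travel":[0,0,0],"rot":[0,0,0.1]},
    {"jaw":0.05,"travel":[0,0,0],"rot":[0,0,0.2]},
    {"jaw":0.05,"travel":[0,0,0],"rot":[0,0,0.3]},
    {"jaw":0.05,"travel":[0,0,0],"rot":[0,0,0.3]},
  ],
)

```text
t: 3.3
eef_pos: [551.2, -75.3, 299.8]
tcp_rot: [2.518, 1.875, 0.001]
contact_force: [-5.5, 0.2, 6.2]
finger_gap: 0.15
finger_force: 43.0
```

Run:
```python
from h import *
grasp(551.5,-75.3,142,85); s=observe(); print(s["contact_force"],s["ft_torque"],s["finger_force"])
```

```text
t 3.3 pos [551.2 -75.3 299.8] yaw 73.3 j [-0.24  0.14  1.52 -0.    1.48  0.05] gap 0.15
 travel [0.0001 0.0003 0.0028] rotz -0.2035  rows>= 2
[-5.4852353   0.1996005   6.15063203] [-0.11525426  0.83049344 -0.09971991] 42.953985929489136
```

Clockwise gives way easily, so I continue that way.

Call:
step_arm(
  series=[
    {"jaw":0.05,"travel":[0,0,-0.0001],"rot":[0,0,0.1]},
    {"jaw":0.05,"travel":[0,0,-0.0002],"rot":[0,0,0.2]},
    {"jaw":0.05,"travel":[0,0,-0.0003],"rot":[0,0,0.3]},
    {"jaw":0.05,"travel":[0,0,-0.0004],"rot":[0,0,0.4]},
    {"jaw":0.05,"travel":[0,0,-0.0005],"rot":[0,0,0.5]},
    {"jaw":0.05,"travel":[0,0,-0.0006],"rot":[0,0,0.6]},
    {"jaw":0.05,"travel":[0,0,-0.0007],"rot":[0,0,0.7]},
    {"jaw":0.05,"travel":[0,0,-0.0008],"rot":[0,0,0.8]},
    {"jaw":0.05,"travel":[0,0,-0.0009],"rot":[0,0,0.9]},
    {"jaw":0.05,"travel":[0,0,-0.001],"rot":[0,0,1.0]},
    {"jaw":0.05,"travel":[0,0,-0.001],"rot":[0,0,1.0]},
  ],
)

```text
t: 4.22
eef_pos: [550.9, -75.1, 300.8]
tcp_rot: [3.109, 0.439, 0.001]
contact_force: [-6.4, -0.1, 6.1]
finger_gap: 0.15
finger_force: 43.0
```

Call:
step_arm(
  series=[
    {"jaw":0.05,"travel":[0,0,-0.0001],"rot":[0,0,0.1]},
    {"jaw":0.05,"travel":[0,0,-0.0002],"rot":[0,0,0.2]},
    {"jaw":0.05,"travel":[0,0,-0.0003],"rot":[0,0,0.3]},
    {"jaw":0.05,"travel":[0,0,-0.0004],"rot":[0,0,0.4]},
    {"jaw":0.05,"travel":[0,0,-0.0005],"rot":[0,0,0.5]},
    {"jaw":0.05,"travel":[0,0,-0.0006],"rot":[0,0,0.6]},
    {"jaw":0.05,"travel":[0,0,-0.0007],"rot":[0,0,0.7]},
    {"jaw":0.05,"travel":[0,0,-0.0008],"rot":[0,0,0.8]},
    {"jaw":0.05,"travel":[0,0,-0.0009],"rot":[0,0,0.9]},
    {"jaw":0.05,"travel":[0,0,-0.001],"rot":[0,0,1.0]},
    {"jaw":0.05,"travel":[0,0,-0.001],"rot":[0,0,1.0]},
  ],
)

```text
t: 5.13
eef_pos: [551.0, -74.7, 301.7]
tcp_rot: [-2.94, 1.106, -0.001]
contact_force: [-5.2, 1.9, 7.5]
finger_gap: 0.147
finger_force: 43.0
```

Run:
```python
from h import *
grasp(551.5,-75.3,142,85); s=observe(); print(s["contact_force"],s["ft_torque"],s["finger_force"])
```

```text
t 5.1 pos [551.  -74.7 301.7] yaw -41.2 j [-0.24  0.14  1.52  0.    1.48  2.05] gap 0.15
 travel [0.0008 0.0001 0.0047] rotz -2.203  rows>= 18
[-5.15330484  1.8595028   7.46672149] [ 0.24130408  1.06648942 -0.05657455] 43.03482949733734
```

Call:
step_arm(
  series=[
    {"jaw":0.5,"travel":[0,0,0],"rot":[0,0,0]},
    {"jaw":0.5,"travel":[0,0,0],"rot":[0,0,0]},
    {"jaw":0.5,"travel":[0,0,0],"rot":[0,0,0]},
    {"jaw":0.5,"travel":[0,0,-0.02],"rot":[0,0,0]},
    {"jaw":0.5,"travel":[0,0,-0.045],"rot":[0,0,0]},
    {"jaw":0.5,"travel":[0,0,-0.045],"rot":[0,0,-0.12]},
    {"jaw":0.5,"travel":[0,0,-0.045],"rot":[0,0,-0.24]},
    {"jaw":0.5,"travel":[0,0,-0.045],"rot":[0,0,-0.36]},
    {"jaw":0.5,"travel":[0,0,-0.045],"rot":[0,0,-0.48]},
    {"jaw":0.5,"travel":[0,0,-0.045],"rot":[0,0,-0.6]},
    {"jaw":0.5,"travel":[0,0,-0.045],"rot":[0,0,-0.72]},
    {"jaw":0.5,"travel":[0,0,-0.045],"rot":[0,0,-0.84]},
  ],
)

```text
t: 6.13
eef_pos: [551.6, -75.0, 343.4]
tcp_rot: [3.135, 0.204, 0.001]
contact_force: [0.0, 0.2, 0.0]
finger_gap: 0.498
finger_force: 0.0
```

Call:
step_arm(
  series=[
    {"jaw":0.5,"travel":[0,0,0],"rot":[0,0,-1.3]},
    {"jaw":0.5,"travel":[0,0,0],"rot":[0,0,-1.3]},
    {"jaw":0.5,"travel":[0,0,0],"rot":[0,0,-1.3]},
    {"jaw":0.5,"travel":[0,0,0],"rot":[0,0,-1.3]},
    {"jaw":0.5,"travel":[0,0,0],"rot":[0,0,-1.3]},
    {"jaw":0.5,"travel":[0,0,0],"rot":[0,0,-1.3]},
    {"jaw":0.5,"travel":[0,0,0],"rot":[0,0,-1.3]},
    {"jaw":0.5,"travel":[0,0,0],"rot":[0,0,-1.3]},
    {"jaw":0.5,"travel":[0,0,0],"rot":[0,0,-1.3]},
    {"jaw":0.5,"travel":[0,0,0],"rot":[0,0,-1.3]},
    {"jaw":0.5,"travel":[0,0,0],"rot":[0,0,-1.3]},
  ],
)

```text
t: 7.05
eef_pos: [551.6, -74.9, 343.4]
tcp_rot: [2.373, 2.058, 0.0]
contact_force: [0.9, -0.4, -0.2]
finger_gap: 0.5
finger_force: 0.0
```

Call:
step_arm(
  series=[
    {"jaw":0.5,"travel":[0,0,0],"rot":[0,0,-1.0]},
    {"jaw":0.5,"travel":[0,0,0],"rot":[0,0,-1.0]},
    {"jaw":0.5,"travel":[0,0,0],"rot":[0,0,-1.0]},
    {"jaw":0.5,"travel":[0,0,0],"rot":[0,0,-1.0]},
    {"jaw":0.5,"travel":[0,0,0],"rot":[0,0,-1.0]},
    {"jaw":0.5,"travel":[0,0,0],"rot":[0,0,-1.0]},
    {"jaw":0.5,"travel":[0,0,0],"rot":[0,0,-1.0]},
    {"jaw":0.5,"travel":[0,0,0],"rot":[0,0,-1.0]},
    {"jaw":0.5,"travel":[0,0,0],"rot":[0,0,-1.0]},
    {"jaw":0.5,"travel":[0,0,0],"rot":[0,0,-1.0]},
  ],
)

```text
t: 7.88
eef_pos: [551.5, -74.9, 343.4]
tcp_rot: [1.108, 2.939, -0.0]
contact_force: [0.6, 0.3, 0.3]
finger_gap: 0.499
finger_force: 0.0
```

Run:
```python
from h import *
grasp(551.5,-75.3,144,138.8)
f,P=cloud("wrist"); save("w2",f)
z=P[...,2]; m=(abs(P[...,0]-551)<50)&(abs(P[...,1]+75)<50)&(z>130)&(z<155)
q=P[m]; print(m.sum(), q.mean(0), cv2.minAreaRect(q[:,:2].astype(np.float32)))
```

```text
t 7.9 pos [551.5 -74.9 343.4] yaw 138.7 j [-0.24  0.12  1.45 -0.    1.56 -1.09] gap 0.5
 travel [-0.0002 -0.0003  0.0444] rotz -0.0019  rows>= 2
1181 [560.12521152 -83.16077798 141.47710188] ((563.3099975585938, -85.93619537353516), (13.992403030395508, 49.59815216064453), 48.25628662109375)
```

Call:
step_arm(
  series=[
    {"jaw":0.5,"travel":[0,0,0.03],"rot":[0,0,0]},
    {"jaw":0.5,"travel":[0,0,0.043],"rot":[0,0,0]},
    {"jaw":0.5,"travel":[0,0,0.043],"rot":[0,0,0]},
    {"jaw":0.05,"travel":[0,0,0.043],"rot":[0,0,0]},
    {"jaw":0.05,"travel":[0,0,0.043],"rot":[0,0,0]},
    {"jaw":0.05,"travel":[0,0,0.043],"rot":[0,0,0]},
    {"jaw":0.05,"travel":[0,0,0.043],"rot":[0,0,0]},
    {"jaw":0.05,"travel":[0,0,0.043],"rot":[0,0,0]},
    {"jaw":0.05,"travel":[0,0,0.043],"rot":[0,0,0.1]},
    {"jaw":0.05,"travel":[0,0,0.043],"rot":[0,0,0.2]},
    {"jaw":0.05,"travel":[0,0,0.043],"rot":[0,0,0.3]},
    {"jaw":0.05,"travel":[0,0,0.043],"rot":[0,0,0.4]},
  ],
)

```text
t: 8.93
eef_pos: [551.6, -75.1, 302.3]
tcp_rot: [1.671, 2.657, -0.0]
contact_force: [-2.9, -0.7, 5.2]
finger_gap: 0.145
finger_force: 44.0
```

Call:
step_arm(
  series=[
    {"jaw":0.05,"travel":[0,0,0],"rot":[0,0,0.1]},
    {"jaw":0.05,"travel":[0,0,0],"rot":[0,0,0.2]},
    {"jaw":0.05,"travel":[0,0,0],"rot":[0,0,0.3]},
    {"jaw":0.05,"travel":[0,0,0],"rot":[0,0,0.4]},
    {"jaw":0.05,"travel":[0,0,0],"rot":[0,0,0.5]},
    {"jaw":0.05,"travel":[0,0,0],"rot":[0,0,0.55]},
    {"jaw":0.05,"travel":[0,0,0],"rot":[0,0,0.58]},
    {"jaw":0.05,"travel":[0,0,0],"rot":[0,0,0.58]},
  ],
)

```text
t: 9.6
eef_pos: [551.5, -75.1, 302.7]
tcp_rot: [2.356, 2.074, 0.001]
contact_force: [-3.1, -1.8, 6.1]
finger_gap: 0.151
finger_force: 44.2
```

Run:
```python
from h import *
grasp(551.5,-75.3,144,85); s=observe(); print(s["contact_force"],s["ft_torque"],s["finger_force"])
```

```text
t 9.6 pos [551.5 -75.1 302.7] yaw 82.7 j [-0.24  0.14  1.51 -0.    1.48 -0.11] gap 0.15
 travel [-0.0002  0.      0.0037] rotz -0.04  rows>= 1
[-3.14982725 -1.8221509   6.08320264] [-0.15260801  0.54121486  0.30921131] 44.17505621910095
```

The torque rises to 0.31 Nm at half a turn, so the screw is at its stop. I release it and go over the handle.

Call:
step_arm(
  series=[
    {"jaw":0.5,"travel":[0,0,0],"rot":[0,0,0]},
    {"jaw":0.5,"travel":[0,0,0],"rot":[0,0,0]},
    {"jaw":0.5,"travel":[0,0,0],"rot":[0,0,0]},
    {"jaw":0.5,"travel":[0,0,-0.04],"rot":[0,0,0]},
    {"jaw":0.5,"travel":[0,0,-0.08],"rot":[0,0,0]},
    {"jaw":0.5,"travel":[0.072,0,-0.08],"rot":[0,0,0.125]},
    {"jaw":0.5,"travel":[0.072,0,-0.08],"rot":[0,0,0.25]},
    {"jaw":0.5,"travel":[0.072,0,-0.08],"rot":[0,0,0.375]},
    {"jaw":0.5,"travel":[0.072,0,-0.08],"rot":[0,0,0.5]},
    {"jaw":0.5,"travel":[0.072,0,-0.08],"rot":[0,0,0.625]},
    {"jaw":0.5,"travel":[0.072,0,-0.08],"rot":[0,0,0.75]},
    {"jaw":0.5,"travel":[0.072,0,-0.08],"rot":[0,0,0.875]},
  ],
)

```text
t: 10.6
eef_pos: [560.6, -3.1, 379.8]
tcp_rot: [-3.012, -0.891, 0.001]
contact_force: [-0.6, 0.4, -0.0]
finger_gap: 0.499
finger_force: 0.0
```

Call:
step_arm(
  series=[
    {"jaw":0.5,"travel":[0,0,0],"rot":[0,0,0.656]},
    {"jaw":0.5,"travel":[0,0,0],"rot":[0,0,0.656]},
    {"jaw":0.5,"travel":[0,0,0],"rot":[0,0,0.656]},
    {"jaw":0.5,"travel":[0,0,0],"rot":[0,0,0.656]},
    {"jaw":0.5,"travel":[0,0,0],"rot":[0,0,0.656]},
    {"jaw":0.5,"travel":[0,0,0],"rot":[0,0,0.656]},
    {"jaw":0.5,"travel":[0,0,0],"rot":[0,0,0.656]},
    {"jaw":0.5,"travel":[0,0,0],"rot":[0,0,0.656]},
  ],
)

```text
t: 11.27
eef_pos: [560.6, -3.3, 380.0]
tcp_rot: [-3.139, 0.116, 0.001]
contact_force: [-0.4, 0.4, -0.5]
finger_gap: 0.499
finger_force: 0.0
```

```bash
cat >> h.py <<'E'
def blob(P,c,rad,lo,hi):
    "largest blob near c in a height band: mean and min-area rectangle"
    m=(np.hypot(P[...,0]-c[0],P[...,1]-c[1])<rad)&(P[...,2]>lo)&(P[...,2]<hi)
    n,l,s,_=cv2.connectedComponentsWithStats(m.astype(np.uint8)); k=1+np.argmax(s[1:,4]); q=P[l==k]
    print("blob",len(q),q.mean(0).round(1),np.round(np.hstack([np.ravel(a) for a in cv2.minAreaRect(q[:,:2].astype(np.float32))]),1)); return q
E
python3 - <<'E'
from h import *
f,P=cloud("wrist"); save("w3",f)
blob(P,(557,-4),40,143,152); blob(P,(551,-75),50,138,153)
grasp(557.8,-3.5,142,-5)
E
```

```text
blob 692 [560.1  -3.4 146. ] [558.8  -3.5  11.7  43.   85.2]
blob 910 [552.8 -88.6 142.6] [551.7 -89.9  48.4  14.   83.9]
t 11.3 pos [560.6  -3.3 380. ] yaw -4.2 j [-0.11  0.12  1.39  0.    1.64  1.54] gap 0.5
 travel [-0.0027  0.0004  0.083 ] rotz 0.0133  rows>= 2
```

View pics/w3.png

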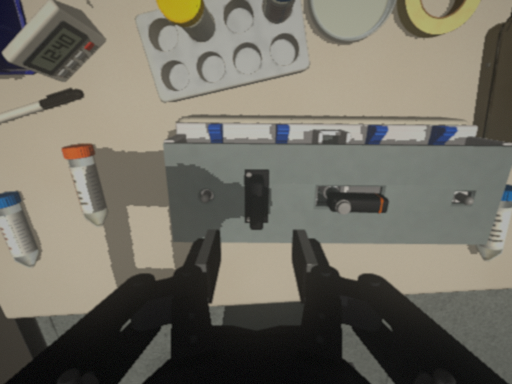

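The wing now points to −y, inside the window. The handle is at (258,195), measured at (558.8, −3.5). Next I grip it and lift.

Call:
step_arm(
  newtons=110,
  series=[
    {"jaw":0.5,"travel":[-0.002,0.0004,0.04],"rot":[0,0,0.013]},
    {"jaw":0.5,"travel":[-0.002,0.0004,0.075],"rot":[0,0,0.013]},
    {"jaw":0.5,"travel":[-0.002,0.0004,0.082],"rot":[0,0,0.013]},
    {"jaw":0.5,"travel":[-0.002,0.0004,0.082],"rot":[0,0,0.013]},
    {"jaw":0.02,"travel":[-0.002,0.0004,0.082],"rot":[0,0,0.013]},
    {"jaw":0.02,"travel":[-0.002,0.0004,0.082],"rot":[0,0,0.013]},
    {"jaw":0.02,"travel":[-0.002,0.0004,0.082],"rot":[0,0,0.013]},
    {"jaw":0.02,"travel":[-0.002,0.0004,0.082],"rot":[0,0,0.013]},
    {"jaw":0.02,"travel":[-0.002,0.0004,0.082],"rot":[0,0,0.013]},
    {"jaw":0.02,"travel":[-0.002,0.0004,0.082],"rot":[0,0,0.013]},
  ],
)

```text
t: 12.15
eef_pos: [559.2, -3.6, 301.0]
tcp_rot: [3.138, -0.138, 0.008]
contact_force: [-0.1, 0.8, 6.4]
finger_gap: 0.108
finger_force: 108.6
```

Run:
```python
from h import *
grasp(557.8,-3.5,142,-5); s=observe(); print(s["contact_force"],s["ft_torque"],s["finger_force"])
```

```text
t 12.2 pos [559.2  -3.6 301. ] yaw -5.0 j [-0.11  0.15  1.51  0.    1.48  1.55] gap 0.11
 travel [-0.0014 -0.      0.0039] rotz -0.0004  rows>= 1
[-0.11649099  0.78429735  6.38310935] [0.04276155 0.05378575 0.15173538] 108.62781643867493
```

Call:
step_arm(
  series=[
    {"jaw":0.02,"travel":[0,0,-0.01],"rot":[0,0,0]},
    {"jaw":0.02,"travel":[0,0,-0.02],"rot":[0,0,0]},
    {"jaw":0.02,"travel":[0,0,-0.03],"rot":[0,0,0]},
    {"jaw":0.02,"travel":[0,0,-0.04],"rot":[0,0,0]},
    {"jaw":0.02,"travel":[0,0,-0.05],"rot":[0,0,0]},
    {"jaw":0.02,"travel":[0,0,-0.06],"rot":[0,0,0]},
    {"jaw":0.02,"travel":[0,0,-0.07],"rot":[0,0,0]},
    {"jaw":0.02,"travel":[0,0,-0.08],"rot":[0,0,0]},
    {"jaw":0.02,"travel":[0,0,-0.08],"rot":[0,0,0]},
    {"jaw":0.02,"travel":[0,0,-0.08],"rot":[0,0,0]},
  ],
)

```text
t: 12.98
eef_pos: [558.6, -3.7, 379.4]
tcp_rot: [3.138, -0.138, 0.003]
contact_force: [-0.4, 0.3, -4.2]
finger_gap: 0.112
finger_force: 107.9
```

Run:
```python
from h import *
grasp(396,50,260-0,-5); s=observe(); print(s["contact_force"],s["ft_torque"],s["finger_force"])
f,P=cloud("wrist"); save("w4",f)
```

```text
t 13.0 pos [558.6  -3.7 379.4] yaw -5.0 j [-0.11  0.11  1.39 -0.    1.63  1.55] gap 0.11
 travel [-0.1666 -0.0391 -0.036 ] rotz -0.0008  rows>= 5
[-0.41743602  0.25185248 -4.15374055] [ 0.25310685 -0.05189083  0.03121659] 107.88958668708801
```

View pics/w4.png

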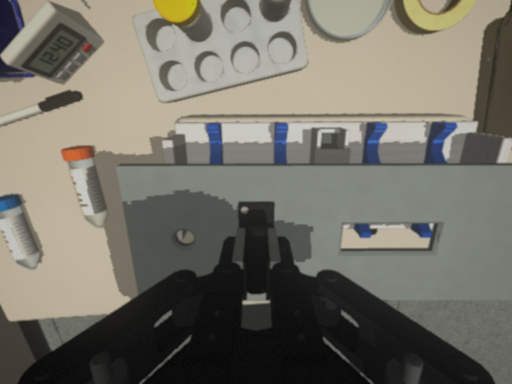

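The plate is clear of the mill and level. I move it to the open bench in front of the mill.

Call:
step_arm(
  series=[
    {"jaw":0.02,"travel":[-0.04,-0.01,0],"rot":[0,0,0]},
    {"jaw":0.02,"travel":[-0.07,-0.018,0],"rot":[0,0,0]},
    {"jaw":0.02,"travel":[-0.1,-0.025,0],"rot":[0,0,0]},
    {"jaw":0.02,"travel":[-0.13,-0.032,0],"rot":[0,0,0]},
    {"jaw":0.02,"travel":[-0.155,-0.036,0],"rot":[0,0,0]},
    {"jaw":0.02,"travel":[-0.166,-0.039,0.02],"rot":[0,0,0]},
    {"jaw":0.02,"travel":[-0.166,-0.039,0.05],"rot":[0,0,0]},
    {"jaw":0.02,"travel":[-0.166,-0.039,0.08],"rot":[0,0,0]},
    {"jaw":0.02,"travel":[-0.166,-0.039,0.11],"rot":[0,0,0]},
    {"jaw":0.02,"travel":[-0.166,-0.039,0.14],"rot":[0,0,0]},
    {"jaw":0.02,"travel":[-0.166,-0.039,0.16],"rot":[0,0,0]},
    {"jaw":0.02,"travel":[-0.166,-0.039,0.16],"rot":[0,0,0]},
  ],
)

```text
t: 14.03
eef_pos: [393.5, 49.8, 212.6]
tcp_rot: [3.138, -0.138, -0.02]
contact_force: [-1.1, 0.0, -2.8]
finger_gap: 0.111
finger_force: 108.0
```

Run:
```python
from h import *
plan(396.3,51,187,-5); s=observe(); print(s["contact_force"],s["ft_torque"],s["finger_force"])
```

```text
t 14.0 pos [393.5  49.8 212.6] yaw -5.1 j [-0.02 -0.13  1.98  0.    1.31  1.64] gap 0.11
 travel [ 0.003  -0.0014  0.0256] rotz -0.0009  rows>= 1
[-1.08497074  0.02441644 -2.83881543] [ 0.160874    0.1282512  -0.12276429] 108.02014231681824
```

Call:
step_arm(
  series=[
    {"jaw":0.02,"travel":[0,0,0],"rot":[0,0,0]},
    {"jaw":0.02,"travel":[0,0,0.01],"rot":[0,0,0]},
    {"jaw":0.02,"travel":[0,0,0.018],"rot":[0,0,0]},
    {"jaw":0.02,"travel":[0,0,0.023],"rot":[0,0,0]},
    {"jaw":0.02,"travel":[0,0,0.026],"rot":[0,0,0]},
    {"jaw":0.02,"travel":[0,0,0.028],"rot":[0,0,0]},
    {"jaw":0.02,"travel":[0,0,0.028],"rot":[0,0,0]},
  ],
)

```text
t: 14.62
eef_pos: [396.5, 49.8, 190.1]
tcp_rot: [3.138, -0.138, -0.001]
contact_force: [-0.1, -0.3, -3.3]
finger_gap: 0.11
finger_force: 108.0
```

Run:
```python
from h import *
plan(396.3,51,187,-5); s=observe(); print(s["contact_force"],s["ft_torque"],s["finger_force"],s["tcp_rot"])
```

```text
t 14.6 pos [396.5  49.8 190.1] yaw -5.0 j [-0.02 -0.1   2.   -0.    1.24  1.64] gap 0.11
 travel [-0.0003 -0.0012  0.0031] rotz -0.0008  rows>= 1
[-0.12753728 -0.34415843 -3.30139603] [ 0.20898743 -0.01695416  0.05639136] 107.97867894172668 [ 3.13843316e+00 -1.38230489e-01 -6.92948787e-04]
```

Call:
step_arm(
  series=[
    {"jaw":0.02,"travel":[0,0,0.002],"rot":[0,0,0]},
    {"jaw":0.02,"travel":[0,0,0.004],"rot":[0,0,0]},
    {"jaw":0.02,"travel":[0,0,0.005],"rot":[0,0,0]},
    {"jaw":0.02,"travel":[0,0,0.005],"rot":[0,0,0]},
  ],
)

```text
t: 14.95
eef_pos: [397.0, 49.8, 186.4]
tcp_rot: [3.138, -0.138, 0.002]
contact_force: [-1.9, 0.4, 3.9]
finger_gap: 0.112
finger_force: 109.1
```

Call:
step_arm(
  series=[
    {"jaw":0.5,"travel":[0,0,-0.001],"rot":[0,0,0]},
    {"jaw":0.5,"travel":[0,0,-0.001],"rot":[0,0,0]},
    {"jaw":0.5,"travel":[0,0,-0.001],"rot":[0,0,0]},
    {"jaw":0.5,"travel":[0,0,-0.001],"rot":[0,0,0]},
    {"jaw":0.5,"travel":[0,0,-0.04],"rot":[0,0,0]},
    {"jaw":0.5,"travel":[0,0,-0.08],"rot":[0,0,0]},
    {"jaw":0.7,"travel":[0.0,-0.03,-0.105],"rot":[0,0,0]},
    {"jaw":0.7,"travel":[0.018,-0.06,-0.128],"rot":[0,0,0]},
    {"jaw":0.7,"travel":[0.035,-0.09,-0.15],"rot":[0,0,0]},
    {"jaw":0.7,"travel":[0.05,-0.12,-0.17],"rot":[0,0,0]},
    {"jaw":0.7,"travel":[0.065,-0.15,-0.19],"rot":[0,0,0]},
    {"jaw":0.7,"travel":[0.08,-0.18,-0.21],"rot":[0,0,0]},
  ],
)

```text
t: 15.95
eef_pos: [492.7, 223.6, 396.2]
tcp_rot: [3.138, -0.138, 0.001]
contact_force: [0.5, -0.5, -0.5]
finger_gap: 0.705
finger_force: 0.0
```

Call:
step_arm(
  series=[
    {"jaw":0.7,"travel":[0.01,-0.02,0],"rot":[0,0,-0.087]},
    {"jaw":0.7,"travel":[0.02,-0.04,0],"rot":[0,0,-0.087]},
    {"jaw":0.7,"travel":[0.022,-0.06,0],"rot":[0,0,-0.087]},
    {"jaw":0.7,"travel":[0.022,-0.06,0],"rot":[0,0,-0.087]},
    {"jaw":0.7,"travel":[0.022,-0.06,0],"rot":[0,0,-0.087]},
    {"jaw":0.7,"travel":[0.022,-0.06,0],"rot":[0,0,-0.087]},
  ],
)

```text
t: 16.45
eef_pos: [519.2, 279.6, 394.9]
tcp_rot: [3.141, -0.002, -0.001]
contact_force: [-0.3, -0.7, 0.0]
finger_gap: 0.697
finger_force: 0.0
```

```bash
cat >> h.py <<'E'
def tube(P,c):
    q=blob(P,c,85,14,45); r=cv2.minAreaRect(q[:,:2].astype(np.float32)); b=cv2.boxPoints(r)
    pc=q[:,:2]-q[:,:2].mean(0); w=np.linalg.svd(pc,full_matrices=False)[2][0]; w*=np.sign(w[0]); n=np.array([-w[1],w[0]])
    t=q[:,:2]@w; u=q[q[:,2]>np.percentile(q[:,2],80)][:,:2]@n
    e=[np.percentile(t,.3),np.percentile(t,99.7)]
    cen=w*np.mean(e)+n*np.median(u)
    print("  tube centre",cen.round(1),"len",np.diff(e).round(1),"yaw",np.degrees(np.arctan2(w[1],w[0])).round(1),"top",np.percentile(q[:,2],97).round(1)); return cen
E
python3 - <<'E'
from h import *
s,p,r=st(); print(p,np.degrees(yaw(r)),s["joints"])
f,P=cloud("wrist"); save("w5",f); np.savez("pics/w5",f=f,P=P)
tube(P,(548,218)); tube(P,(490,340))
blob(P,(396,50),40,22,40)
E
```

```text
[519.19090763 279.59924041 394.88718773] -0.06082975132026153 [ 3.98026967e-01  1.78163923e-01  1.28850480e+00 -6.39422295e-04
  1.67595062e+00  1.96981784e+00]
blob 1931 [556.  221.6  27.6] [548.1 221.6  33.  112.5  87.6]
  tube centre [548.7 219.9] len [110.4] yaw -0.5 top 32.5
blob 1648 [500.2 336.1  27.5] [4.910e+02 3.378e+02 1.114e+02 3.280e+01 4.000e-01]
  tube centre [491.8 338.1] len [109.1] yaw 0.5 top 32.5
blob 333 [397.5  52.9  29.6] [395.4  51.5  13.7  44.4  86.4]
```

View pics/w5.png

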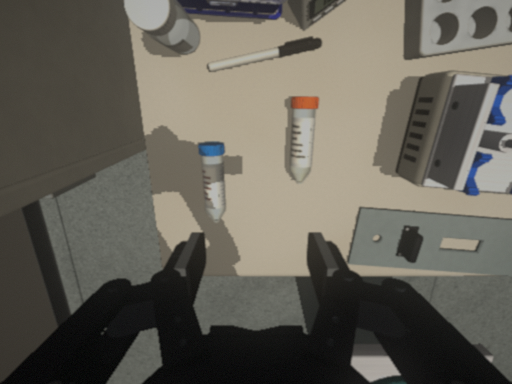

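The orange tube is at (302,138) and the blue one at (212,180). The plate lies flat at (410,243). I grasp orange first.

Run:
```python
from h import *
plan(548,221,177,-2)
```

```text
t 16.5 pos [519.1 279.3 395.1] yaw -0.1 j [ 0.4   0.18  1.29 -0.    1.68  1.97] gap 0.7
 travel [0.029  0.0581 0.2182] rotz 0.0333  rows>= 6
```

Call:
step_arm(
  newtons=50,
  series=[
    {"jaw":0.7,"travel":[0.015,0.029,0.02],"rot":[0,0,0.033]},
    {"jaw":0.7,"travel":[0.029,0.058,0.04],"rot":[0,0,0.033]},
    {"jaw":0.7,"travel":[0.029,0.058,0.08],"rot":[0,0,0.033]},
    {"jaw":0.7,"travel":[0.029,0.058,0.12],"rot":[0,0,0.033]},
    {"jaw":0.7,"travel":[0.029,0.058,0.16],"rot":[0,0,0.033]},
    {"jaw":0.7,"travel":[0.029,0.058,0.19],"rot":[0,0,0.033]},
    {"jaw":0.7,"travel":[0.029,0.058,0.2],"rot":[0,0,0.033]},
    {"jaw":0.7,"travel":[0.029,0.058,0.2],"rot":[0,0,0.033]},
    {"jaw":0.7,"travel":[0.029,0.058,0.2],"rot":[0,0,0.033]},
    {"jaw":0.7,"travel":[0.029,0.058,0.2],"rot":[0,0,0.033]},
  ],
)

```text
t: 17.33
eef_pos: [549.5, 222.0, 198.6]
tcp_rot: [-3.14, 0.054, -0.009]
contact_force: [-0.4, 0.6, -0.2]
finger_gap: 0.699
finger_force: 0.0
```

Run:
```python
from h import *
plan(548,221,177,-2); print(observe()["contact_force"])
```

```text
t 17.3 pos [549.5 222.  198.6] yaw -2.0 j [ 0.29  0.3   1.54 -0.    1.29  1.89] gap 0.7
 travel [-0.0015  0.0011  0.0216] rotz 0.0006  rows>= 1
[-0.41226628  0.56307936 -0.20810998]
```

Call:
step_arm(
  newtons=50,
  series=[
    {"jaw":0.6,"travel":[-0.0015,0.001,0.01],"rot":[0,0,0]},
    {"jaw":0.6,"travel":[-0.0015,0.001,0.018],"rot":[0,0,0]},
    {"jaw":0.6,"travel":[-0.0015,0.001,0.021],"rot":[0,0,0]},
    {"jaw":0.6,"travel":[-0.0015,0.001,0.021],"rot":[0,0,0]},
    {"jaw":0.25,"travel":[-0.0015,0.001,0.021],"rot":[0,0,0]},
    {"jaw":0.25,"travel":[-0.0015,0.001,0.021],"rot":[0,0,0]},
    {"jaw":0.25,"travel":[-0.0015,0.001,0.021],"rot":[0,0,0]},
    {"jaw":0.25,"travel":[-0.0015,0.001,0.021],"rot":[0,0,0]},
    {"jaw":0.25,"travel":[-0.0015,0.001,0.021],"rot":[0,0,0]},
    {"jaw":0.25,"travel":[-0.0015,0.001,0.021],"rot":[0,0,0]},
  ],
)

```text
t: 18.17
eef_pos: [546.8, 221.0, 174.5]
tcp_rot: [-3.141, 0.053, -0.001]
contact_force: [0.5, 1.1, 0.4]
finger_gap: 0.357
finger_force: 49.4
```

Call:
step_arm(
  series=[
    {"jaw":0.25,"travel":[0,0,-0.03],"rot":[0,0,0]},
    {"jaw":0.25,"travel":[0,0,-0.065],"rot":[0,0,0]},
    {"jaw":0.25,"travel":[0,0,-0.1],"rot":[0,0,-0.1]},
    {"jaw":0.25,"travel":[0,0,-0.14],"rot":[0,0,-0.2]},
    {"jaw":0.25,"travel":[0,0,-0.17],"rot":[0,0,-0.3]},
    {"jaw":0.25,"travel":[0,0.0,-0.18],"rot":[0,0,-0.42]},
    {"jaw":0.25,"travel":[0,0.03,-0.18],"rot":[0,0,-0.54]},
    {"jaw":0.25,"travel":[0.01,0.06,-0.18],"rot":[0,0,-0.66]},
    {"jaw":0.25,"travel":[0.02,0.09,-0.18],"rot":[0,0,-0.78]},
    {"jaw":0.25,"travel":[0.03,0.12,-0.18],"rot":[0,0,-0.9]},
    {"jaw":0.25,"travel":[0.04,0.15,-0.18],"rot":[0,0,-1.02]},
    {"jaw":0.25,"travel":[0.05,0.18,-0.18],"rot":[0,0,-1.14]},
  ],
)

```text
t: 19.17
eef_pos: [590.6, 37.9, 354.2]
tcp_rot: [-2.668, -1.658, 0.0]
contact_force: [0.2, 0.1, -0.2]
finger_gap: 0.359
finger_force: 49.5
```

Call:
step_arm(
  series=[
    {"jaw":0.25,"travel":[0,0,0],"rot":[0,0,-0.1]},
    {"jaw":0.25,"travel":[0,0,0],"rot":[0,0,-0.2]},
    {"jaw":0.25,"travel":[0,0,0],"rot":[0,0,-0.3]},
    {"jaw":0.25,"travel":[0,0,0],"rot":[0,0,-0.378]},
    {"jaw":0.25,"travel":[0,0,0],"rot":[0,0,-0.378]},
    {"jaw":0.25,"travel":[0,0,0],"rot":[0,0,-0.378]},
  ],
)

```text
t: 19.67
eef_pos: [590.5, 39.3, 354.1]
tcp_rot: [-2.318, -2.12, 0.001]
contact_force: [-0.1, -0.0, -0.3]
finger_gap: 0.361
finger_force: 49.6
```

Run:
```python
from h import *
f,P=cloud("wrist"); save("w6",f); np.savez("pics/w6",f=f,P=P)
s=observe(); print(s["contact_force"],s["finger_force"])
plan(596.2,0,340,85)
# pin tip
for c in [(541.2,-192.8),(561.8,42.3)]: blob(P,c,20,118,136)
```

```text
[-0.40881089 -0.43705422 -0.27146009] 49.56893026828766
t 19.7 pos [590.5  39.4 354.1] yaw 84.9 j [-0.03  0.19  1.35 -0.    1.6   0.06] gap 0.36
 travel [-0.0387  0.0092  0.0141] rotz -0.0014  rows>= 2Traceback (most recent call last):
  File "<stdin>", line 6, in <module>
  File "h.py", line 30, in blob
    n,l,s,_=cv2.connectedComponentsWithStats(m.astype(np.uint8)); k=1+np.argmax(s[1:,4]); q=P[l==k]
                                                                      ~~~~~~~~~^^^^^^^^^
    return _wrapfunc(a, 'argmax', axis=axis, out=out, **kwds)
    return bound(*args, **kwds)
ValueError: attempt to get argmax of an empty sequence
```

View pics/w6.png

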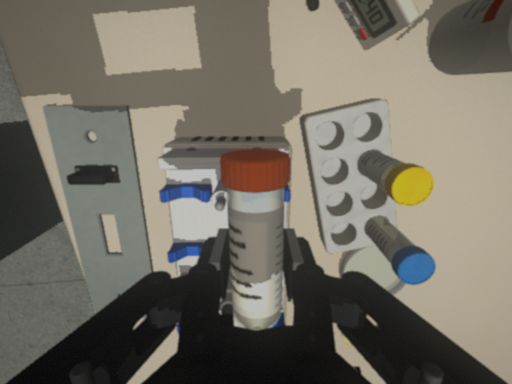

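The tube is held squarely along the tool's x axis, with its cap at (254,168). I lower it into cradle 3.

Call:
step_arm(
  series=[
    {"jaw":0.25,"travel":[-0.02,0.005,0],"rot":[0,0,0]},
    {"jaw":0.25,"travel":[-0.0387,0.009,0],"rot":[0,0,0]},
    {"jaw":0.25,"travel":[-0.0387,0.009,0.015],"rot":[0,0,0]},
    {"jaw":0.25,"travel":[-0.0387,0.009,0.04],"rot":[0,0,0]},
    {"jaw":0.25,"travel":[-0.0387,0.009,0.06],"rot":[0,0,0]},
    {"jaw":0.25,"travel":[-0.0387,0.009,0.075],"rot":[0,0,0]},
    {"jaw":0.25,"travel":[-0.0387,0.009,0.08],"rot":[0,0,0]},
    {"jaw":0.25,"travel":[-0.0387,0.009,0.08],"rot":[0,0,0]},
    {"jaw":0.25,"travel":[-0.0387,0.009,0.08],"rot":[0,0,0]},
  ],
)

```text
t: 20.47
eef_pos: [596.4, 0.1, 274.9]
tcp_rot: [2.316, 2.122, 0.001]
contact_force: [0.3, 0.6, -0.1]
finger_gap: 0.36
finger_force: 49.6
```

Run:
```python
from h import *
s=observe(); print(s["contact_force"],s["finger_force"])
plan(596.2,0,254.5,85)
```

```text
[ 0.26764119  0.63018366 -0.11714895] 49.59952175617218
t 20.5 pos [5.964e+02 1.000e-01 2.749e+02] yaw 85.0 j [-0.09  0.25  1.45 -0.    1.45 -0.01] gap 0.36
 travel [-0.0001 -0.0002  0.0204] rotz 0.0001  rows>= 1
```

Call:
step_arm(
  series=[
    {"jaw":0.25,"travel":[0,0,0.006],"rot":[0,0,0]},
    {"jaw":0.25,"travel":[0,0,0.012],"rot":[0,0,0]},
    {"jaw":0.25,"travel":[0,0,0.016],"rot":[0,0,0]},
    {"jaw":0.25,"travel":[0,0,0.019],"rot":[0,0,0]},
    {"jaw":0.25,"travel":[0,0,0.02],"rot":[0,0,0]},
    {"jaw":0.25,"travel":[0,0,0.02],"rot":[0,0,0]},
  ],
)

```text
t: 20.97
eef_pos: [596.0, 0.0, 254.6]
tcp_rot: [-2.316, -2.123, 0.001]
contact_force: [-1.4, -0.3, 1.7]
finger_gap: 0.355
finger_force: 49.8
```

Call:
step_arm(
  series=[
    {"jaw":0.55,"travel":[0,0,0],"rot":[0,0,0]},
    {"jaw":0.55,"travel":[0,0,0],"rot":[0,0,0]},
    {"jaw":0.55,"travel":[0,0,0],"rot":[0,0,0]},
    {"jaw":0.55,"travel":[0,0,-0.035],"rot":[0,0,0]},
    {"jaw":0.55,"travel":[0,0,-0.07],"rot":[0,0,0]},
    {"jaw":0.55,"travel":[0,0,-0.1],"rot":[0,0,0]},
    {"jaw":0.55,"travel":[0.035,-0.015,-0.1],"rot":[0,0,0.12]},
    {"jaw":0.55,"travel":[0.07,-0.03,-0.1],"rot":[0,0,0.24]},
    {"jaw":0.55,"travel":[0.1,-0.04,-0.1],"rot":[0,0,0.36]},
    {"jaw":0.65,"travel":[0.14,-0.056,-0.1],"rot":[0,0,0.48]},
    {"jaw":0.65,"travel":[0.175,-0.07,-0.1],"rot":[0,0,0.6]},
    {"jaw":0.65,"travel":[0.21,-0.085,-0.1],"rot":[0,0,0.72]},
  ],
)

```text
t: 21.97
eef_pos: [530.0, 215.5, 354.4]
tcp_rot: [2.911, 1.18, 0.001]
contact_force: [0.5, 0.5, -0.1]
finger_gap: 0.65
finger_force: 0.0
```

Run:
```python
from h import *
s=observe(); print(s["contact_force"],s["finger_force"])
plan(491.3,338,250,0.4)
```

```text
[ 0.54169498  0.5448475  -0.13959859] 0.0
t 22.0 pos [530.  215.5 354.4] yaw 44.1 j [ 0.29  0.15  1.4  -0.    1.59  1.09] gap 0.65
 travel [ 0.0575 -0.1149  0.1044] rotz 0.7635  rows>= 7
```

Call:
step_arm(
  series=[
    {"jaw":0.65,"travel":[0.015,-0.03,0.02],"rot":[0,0,0.12]},
    {"jaw":0.65,"travel":[0.03,-0.06,0.04],"rot":[0,0,0.24]},
    {"jaw":0.65,"travel":[0.045,-0.09,0.06],"rot":[0,0,0.36]},
    {"jaw":0.65,"travel":[0.055,-0.11,0.08],"rot":[0,0,0.48]},
    {"jaw":0.65,"travel":[0.055,-0.11,0.1],"rot":[0,0,0.6]},
    {"jaw":0.65,"travel":[0.055,-0.11,0.13],"rot":[0,0,0.7]},
    {"jaw":0.65,"travel":[0.055,-0.11,0.15],"rot":[0,0,0.73]},
    {"jaw":0.65,"travel":[0.055,-0.11,0.15],"rot":[0,0,0.73]},
    {"jaw":0.65,"travel":[0.055,-0.11,0.15],"rot":[0,0,0.73]},
    {"jaw":0.65,"travel":[0.055,-0.11,0.15],"rot":[0,0,0.73]},
  ],
)

```text
t: 22.8
eef_pos: [493.5, 331.2, 205.8]
tcp_rot: [-3.14, -0.074, -0.004]
contact_force: [0.3, -0.2, -0.1]
finger_gap: 0.65
finger_force: 0.0
```

Run:
```python
from h import *
plan(491.3,338,175,0.4)
```

```text
t 22.8 pos [493.5 331.2 205.8] yaw 2.7 j [ 0.5   0.3   1.53 -0.    1.31  2.02] gap 0.65
 travel [-0.0019 -0.0069  0.0308] rotz 0.0402  rows>= 1
```

Call:
step_arm(
  series=[
    {"jaw":0.65,"travel":[-0.002,-0.007,0],"rot":[0,0,0.04]},
    {"jaw":0.65,"travel":[-0.002,-0.007,0.015],"rot":[0,0,0.04]},
    {"jaw":0.65,"travel":[-0.002,-0.007,0.026],"rot":[0,0,0.04]},
    {"jaw":0.6,"travel":[-0.002,-0.007,0.03],"rot":[0,0,0.04]},
    {"jaw":0.6,"travel":[-0.002,-0.007,0.03],"rot":[0,0,0.04]},
    {"jaw":0.25,"travel":[-0.002,-0.007,0.03],"rot":[0,0,0.04]},
    {"jaw":0.25,"travel":[-0.002,-0.007,0.03],"rot":[0,0,0.04]},
    {"jaw":0.25,"travel":[-0.002,-0.007,0.03],"rot":[0,0,0.04]},
    {"jaw":0.25,"travel":[-0.002,-0.007,0.03],"rot":[0,0,0.04]},
    {"jaw":0.25,"travel":[-0.002,-0.007,0.03],"rot":[0,0,0.04]},
    {"jaw":0.25,"travel":[-0.002,-0.007,0.03],"rot":[0,0,0.04]},
  ],
)

```text
t: 23.72
eef_pos: [490.9, 338.0, 175.3]
tcp_rot: [-3.141, -0.01, -0.003]
contact_force: [-0.6, -0.9, 3.4]
finger_gap: 0.361
finger_force: 49.6
```

Call:
step_arm(
  series=[
    {"jaw":0.25,"travel":[0,0,-0.03],"rot":[0,0,0]},
    {"jaw":0.25,"travel":[0,0,-0.065],"rot":[0,0,0]},
    {"jaw":0.25,"travel":[0,0.0,-0.1],"rot":[0,0,-0.1]},
    {"jaw":0.25,"travel":[0,0.02,-0.13],"rot":[0,0,-0.22]},
    {"jaw":0.25,"travel":[0.005,0.05,-0.15],"rot":[0,0,-0.34]},
    {"jaw":0.25,"travel":[0.008,0.08,-0.17],"rot":[0,0,-0.46]},
    {"jaw":0.25,"travel":[0.01,0.115,-0.18],"rot":[0,0,-0.58]},
    {"jaw":0.25,"travel":[0.015,0.15,-0.18],"rot":[0,0,-0.7]},
    {"jaw":0.25,"travel":[0.018,0.185,-0.18],"rot":[0,0,-0.82]},
    {"jaw":0.25,"travel":[0.02,0.22,-0.18],"rot":[0,0,-0.94]},
    {"jaw":0.25,"travel":[0.023,0.255,-0.18],"rot":[0,0,-1.06]},
    {"jaw":0.25,"travel":[0.027,0.29,-0.18],"rot":[0,0,-1.18]},
  ],
)

```text
t: 24.72
eef_pos: [518.6, 49.0, 353.9]
tcp_rot: [-2.608, -1.75, 0.001]
contact_force: [0.3, -0.9, -0.0]
finger_gap: 0.356
finger_force: 49.6
```

Call:
step_arm(
  series=[
    {"jaw":0.25,"travel":[0.015,0,0],"rot":[0,0,-0.1]},
    {"jaw":0.25,"travel":[0.015,0.035,0],"rot":[0,0,-0.2]},
    {"jaw":0.25,"travel":[0.015,0.035,0],"rot":[0,0,-0.296]},
    {"jaw":0.25,"travel":[0.015,0.035,0],"rot":[0,0,-0.296]},
    {"jaw":0.25,"travel":[0.015,0.035,0],"rot":[0,0,-0.296]},
    {"jaw":0.25,"travel":[0.015,0.035,0],"rot":[0,0,-0.296]},
  ],
)

```text
t: 25.22
eef_pos: [556.7, 51.3, 354.1]
tcp_rot: [-2.329, -2.107, 0.001]
contact_force: [-0.3, 0.1, 0.2]
finger_gap: 0.357
finger_force: 49.8
```

Run:
```python
from h import *
s=observe(); print(s["contact_force"],s["finger_force"])
plan(520.6,7.4,275,85)
```

```text
[-0.28388443  0.06717003  0.18281609] 49.82234537601471
t 25.2 pos [556.7  51.3 354.1] yaw 84.3 j [-0.01  0.12  1.43  0.    1.59  0.09] gap 0.36
 travel [-0.0473 -0.0315  0.0792] rotz -0.0129  rows>= 3
```

Call:
step_arm(
  series=[
    {"jaw":0.25,"travel":[-0.024,-0.016,0],"rot":[0,0,-0.013]},
    {"jaw":0.25,"travel":[-0.0473,-0.0315,0],"rot":[0,0,-0.013]},
    {"jaw":0.25,"travel":[-0.0473,-0.0315,0],"rot":[0,0,-0.013]},
    {"jaw":0.25,"travel":[-0.0473,-0.0315,0.02],"rot":[0,0,-0.013]},
    {"jaw":0.25,"travel":[-0.0473,-0.0315,0.045],"rot":[0,0,-0.013]},
    {"jaw":0.25,"travel":[-0.0473,-0.0315,0.065],"rot":[0,0,-0.013]},
    {"jaw":0.25,"travel":[-0.0473,-0.0315,0.079],"rot":[0,0,-0.013]},
    {"jaw":0.25,"travel":[-0.0473,-0.0315,0.079],"rot":[0,0,-0.013]},
    {"jaw":0.25,"travel":[-0.0473,-0.0315,0.079],"rot":[0,0,-0.013]},
    {"jaw":0.25,"travel":[-0.0473,-0.0315,0.079],"rot":[0,0,-0.013]},
  ],
)

```text
t: 26.05
eef_pos: [521.5, 7.4, 276.8]
tcp_rot: [2.313, 2.123, 0.003]
contact_force: [-0.3, 0.6, 0.1]
finger_gap: 0.356
finger_force: 49.9
```

Run:
```python
from h import *
s=observe(); print(s["contact_force"],s["finger_force"])
plan(520.6,7.4,255.3,85)
```

```text
[-0.30130626  0.57409438  0.07967828] 49.883700013160706
t 26.1 pos [521.5   7.4 276.8] yaw 85.1 j [-0.09  0.08  1.63  0.    1.42 -0.01] gap 0.36
 travel [-0.     -0.001   0.0215] rotz 0.0017  rows>= 1
```

Then release, lift and head toward the right-hand tubes.

Call:
step_arm(
  series=[
    {"jaw":0.25,"travel":[0,-0.001,0.006],"rot":[0,0,0.002]},
    {"jaw":0.25,"travel":[0,-0.001,0.012],"rot":[0,0,0.002]},
    {"jaw":0.25,"travel":[0,-0.001,0.017],"rot":[0,0,0.002]},
    {"jaw":0.25,"travel":[0,-0.001,0.02],"rot":[0,0,0.002]},
    {"jaw":0.25,"travel":[0,-0.001,0.021],"rot":[0,0,0.002]},
    {"jaw":0.25,"travel":[0,-0.001,0.021],"rot":[0,0,0.002]},
  ],
)

```text
t: 26.55
eef_pos: [520.1, 7.1, 255.1]
tcp_rot: [-2.316, -2.122, 0.0]
contact_force: [-3.6, 0.3, 5.1]
finger_gap: 0.358
finger_force: 50.4
```

Call:
step_arm(
  series=[
    {"jaw":0.55,"travel":[0,0,0],"rot":[0,0,0]},
    {"jaw":0.55,"travel":[0,0,0],"rot":[0,0,0]},
    {"jaw":0.55,"travel":[0,0,0],"rot":[0,0,0]},
    {"jaw":0.55,"travel":[0,0,-0.035],"rot":[0,0,0]},
    {"jaw":0.55,"travel":[0,0,-0.07],"rot":[0,0,0]},
    {"jaw":0.55,"travel":[0,0,-0.11],"rot":[0,0,0]},
    {"jaw":0.55,"travel":[-0.04,0,-0.125],"rot":[0,0,0.12]},
    {"jaw":0.55,"travel":[-0.08,0,-0.14],"rot":[0,0,0.24]},
    {"jaw":0.65,"travel":[-0.12,0,-0.14],"rot":[0,0,0.36]},
    {"jaw":0.65,"travel":[-0.16,0,-0.14],"rot":[0,0,0.48]},
    {"jaw":0.65,"travel":[-0.2,0,-0.14],"rot":[0,0,0.6]},
    {"jaw":0.65,"travel":[-0.24,0,-0.14],"rot":[0,0,0.72]},
  ],
)

```text
t: 27.55
eef_pos: [498.7, -233.9, 394.3]
tcp_rot: [2.919, 1.161, 0.001]
contact_force: [1.1, 0.2, 0.7]
finger_gap: 0.651
finger_force: 0.0
```

Run:
```python
from h import *
s=observe(); print(s["contact_force"],s["finger_force"])
plan(440,-365,395,0)
```

```text
[1.12994048 0.20281125 0.71468593] 0.0
t 27.6 pos [ 498.7 -233.9  394.3] yaw 43.4 j [-0.54  0.09  1.39  0.    1.66  0.27] gap 0.65
 travel [-0.1327  0.055  -0.0007] rotz 0.7572  rows>= 7
```

Call:
step_arm(
  series=[
    {"jaw":0.65,"travel":[-0.13,0.055,0],"rot":[0,0,0.74]},
    {"jaw":0.65,"travel":[-0.13,0.055,0],"rot":[0,0,0.74]},
    {"jaw":0.65,"travel":[-0.13,0.055,0],"rot":[0,0,0.74]},
    {"jaw":0.65,"travel":[-0.13,0.055,0],"rot":[0,0,0.74]},
    {"jaw":0.65,"travel":[-0.13,0.055,0],"rot":[0,0,0.74]},
    {"jaw":0.65,"travel":[-0.13,0.055,0],"rot":[0,0,0.74]},
    {"jaw":0.65,"travel":[-0.13,0.055,0],"rot":[0,0,0.74]},
    {"jaw":0.65,"travel":[-0.13,0.055,0],"rot":[0,0,0.74]},
    {"jaw":0.65,"travel":[-0.13,0.055,0],"rot":[0,0,0.74]},
  ],
)

```text
t: 28.3
eef_pos: [443.4, -361.4, 394.2]
tcp_rot: [-3.141, -0.041, 0.0]
contact_force: [-0.7, 0.5, 0.3]
finger_gap: 0.65
finger_force: 0.0
```

Run:
```python
from h import *
f,P=cloud("wrist"); save("w7",f); np.savez("pics/w7",f=f,P=P)
tube(P,(452,-320)); tube(P,(471,-416))
plan(452,-320,205,0)
```

```text
blob 1807 [ 461.7 -326.3   27.7] [ 453.5 -324.9   32.3  112.2   89.3]
  tube centre [ 454.1 -325.5] len [110.] yaw 0.3 top 32.4
blob 1915 [ 480.1 -419.1   27.6] [ 472.4 -420.1  110.6   33.2    1.8]
  tube centre [ 473.3 -421.1] len [109.4] yaw 3.0 top 32.4
t 28.4 pos [ 443.5 -361.3  394.2] yaw 1.5 j [-0.78  0.14  1.33 -0.    1.67  0.76] gap 0.65
 travel [ 0.0096 -0.0411  0.1892] rotz 0.0257  rows>= 5
```

View pics/w7.png

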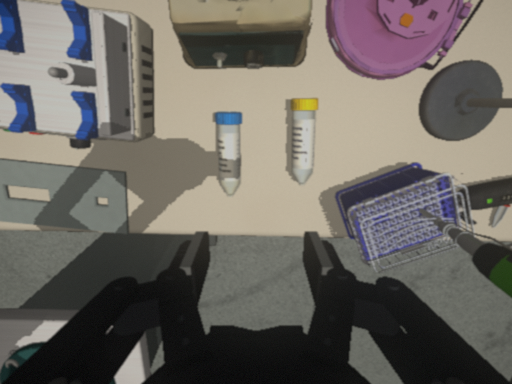

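The blue tube is at (228,150) and the yellow one at (302,140), both clear of their neighbours. I grasp blue.

Call:
step_arm(
  series=[
    {"jaw":0.65,"travel":[0.01,-0.036,0.02],"rot":[0,0,0.026]},
    {"jaw":0.65,"travel":[0.011,-0.036,0.06],"rot":[0,0,0.026]},
    {"jaw":0.65,"travel":[0.011,-0.036,0.1],"rot":[0,0,0.026]},
    {"jaw":0.65,"travel":[0.011,-0.036,0.14],"rot":[0,0,0.026]},
    {"jaw":0.65,"travel":[0.011,-0.036,0.17],"rot":[0,0,0.026]},
    {"jaw":0.65,"travel":[0.011,-0.036,0.185],"rot":[0,0,0.026]},
    {"jaw":0.65,"travel":[0.011,-0.036,0.19],"rot":[0,0,0.026]},
    {"jaw":0.65,"travel":[0.011,-0.036,0.19],"rot":[0,0,0.026]},
    {"jaw":0.65,"travel":[0.011,-0.036,0.19],"rot":[0,0,0.026]},
  ],
)

```text
t: 29.1
eef_pos: [454.0, -325.6, 205.6]
tcp_rot: [3.14, -0.003, 0.002]
contact_force: [0.3, -0.4, 0.9]
finger_gap: 0.652
finger_force: 0.0
```

Run:
```python
from h import *
plan(453.5,-325.2,175,0)
```

```text
t 29.1 pos [ 454.  -325.6  205.6] yaw -0.1 j [-0.72  0.23  1.62 -0.    1.29  0.85] gap 0.65
 travel [-0.0006 -0.0004  0.0306] rotz -0.0019  rows>= 1
```

Call:
step_arm(
  newtons=50,
  series=[
    {"jaw":0.65,"travel":[0,0,0.015],"rot":[0,0,0]},
    {"jaw":0.65,"travel":[0,0,0.026],"rot":[0,0,0]},
    {"jaw":0.6,"travel":[0,0,0.03],"rot":[0,0,0]},
    {"jaw":0.6,"travel":[0,0,0.03],"rot":[0,0,0]},
    {"jaw":0.25,"travel":[0,0,0.03],"rot":[0,0,0]},
    {"jaw":0.25,"travel":[0,0,0.03],"rot":[0,0,0]},
    {"jaw":0.25,"travel":[0,0,0.03],"rot":[0,0,0]},
    {"jaw":0.25,"travel":[0,0,0.03],"rot":[0,0,0]},
    {"jaw":0.25,"travel":[0,0,0.03],"rot":[0,0,0]},
    {"jaw":0.25,"travel":[0,0,0.03],"rot":[0,0,0]},
  ],
)

```text
t: 29.93
eef_pos: [453.8, -325.7, 175.4]
tcp_rot: [3.14, -0.005, 0.003]
contact_force: [-0.5, 0.6, 4.4]
finger_gap: 0.358
finger_force: 49.6
```

Call:
step_arm(
  series=[
    {"jaw":0.25,"travel":[0,0,-0.03],"rot":[0,0,0]},
    {"jaw":0.25,"travel":[0,0,-0.065],"rot":[0,0,0]},
    {"jaw":0.25,"travel":[0,0.0,-0.1],"rot":[0,0,-0.1]},
    {"jaw":0.25,"travel":[0,0.0,-0.14],"rot":[0,0,-0.22]},
    {"jaw":0.25,"travel":[0.005,-0.02,-0.165],"rot":[0,0,-0.34]},
    {"jaw":0.25,"travel":[0.02,-0.04,-0.18],"rot":[0,0,-0.46]},
    {"jaw":0.25,"travel":[0.035,-0.06,-0.18],"rot":[0,0,-0.58]},
    {"jaw":0.25,"travel":[0.05,-0.08,-0.18],"rot":[0,0,-0.7]},
    {"jaw":0.25,"travel":[0.07,-0.1,-0.18],"rot":[0,0,-0.82]},
    {"jaw":0.25,"travel":[0.09,-0.125,-0.18],"rot":[0,0,-0.94]},
    {"jaw":0.25,"travel":[0.11,-0.15,-0.18],"rot":[0,0,-1.06]},
    {"jaw":0.25,"travel":[0.1285,-0.1675,-0.18],"rot":[0,0,-1.18]},
  ],
)

```text
t: 30.93
eef_pos: [583.1, -156.1, 353.5]
tcp_rot: [-2.605, -1.752, 0.001]
contact_force: [1.3, 0.3, -0.6]
finger_gap: 0.356
finger_force: 49.4
```

Call:
step_arm(
  series=[
    {"jaw":0.25,"travel":[0,0,0],"rot":[0,0,-0.1]},
    {"jaw":0.25,"travel":[0,0,0],"rot":[0,0,-0.2]},
    {"jaw":0.25,"travel":[0,0,0],"rot":[0,0,-0.304]},
    {"jaw":0.25,"travel":[0,0,0],"rot":[0,0,-0.304]},
    {"jaw":0.25,"travel":[0,0,0],"rot":[0,0,-0.304]},
    {"jaw":0.25,"travel":[0,0,0],"rot":[0,0,-0.304]},
  ],
)

```text
t: 31.43
eef_pos: [582.3, -158.3, 353.9]
tcp_rot: [-2.321, -2.116, 0.001]
contact_force: [0.4, -0.0, 0.3]
finger_gap: 0.355
finger_force: 49.5
```

Run:
```python
from h import *
s=observe(); print(s["contact_force"],s["finger_force"])
plan(582.4,-158.2,275,85)
```

```text
[ 0.35516482 -0.01559852  0.27685764] 49.51785385608673
t 31.4 pos [ 582.3 -158.3  353.9] yaw 84.7 j [-0.36  0.22  1.32 -0.    1.6  -0.27] gap 0.35
 travel [0.0001 0.0002 0.0789] rotz -0.0048  rows>= 2
```

Call:
step_arm(
  series=[
    {"jaw":0.25,"travel":[0,0,0.025],"rot":[0,0,-0.005]},
    {"jaw":0.25,"travel":[0,0,0.05],"rot":[0,0,-0.005]},
    {"jaw":0.25,"travel":[0,0,0.07],"rot":[0,0,-0.005]},
    {"jaw":0.25,"travel":[0,0,0.08],"rot":[0,0,-0.005]},
    {"jaw":0.25,"travel":[0,0,0.088],"rot":[0,0,-0.005]},
    {"jaw":0.25,"travel":[0,0,0.093],"rot":[0,0,-0.005]},
    {"jaw":0.25,"travel":[0,0,0.096],"rot":[0,0,-0.005]},
    {"jaw":0.25,"travel":[0,0,0.098],"rot":[0,0,-0.005]},
    {"jaw":0.25,"travel":[0,0,0.098],"rot":[0,0,-0.005]},
    {"jaw":0.25,"travel":[0,0,0.098],"rot":[0,0,-0.005]},
  ],
)

```text
t: 32.27
eef_pos: [582.7, -158.4, 257.4]
tcp_rot: [2.312, 2.124, 0.001]
contact_force: [0.0, 0.3, -0.3]
finger_gap: 0.355
finger_force: 49.5
```

Run:
```python
from h import *
s=observe(); print(s["contact_force"],s["finger_force"])
plan(472.5,-420.5,175,2.4)
```

```text
[ 0.01881282  0.33136664 -0.30676007] 49.54783022403717
t 32.3 pos [ 582.7 -158.4  257.4] yaw 85.1 j [-0.36  0.28  1.45 -0.    1.42 -0.27] gap 0.36
 travel [-0.2705 -0.0878  0.0823] rotz 1.4441  rows>= 12
```

Another 2.5 mm down, release, lift, then on to the yellow tube.

Call:
step_arm(
  series=[
    {"jaw":0.25,"travel":[0,0,0.0015],"rot":[0,0,0]},
    {"jaw":0.25,"travel":[0,0,0.0025],"rot":[0,0,0]},
    {"jaw":0.25,"travel":[0,0,0.0025],"rot":[0,0,0]},
    {"jaw":0.25,"travel":[0,0,0.0025],"rot":[0,0,0]},
  ],
)

```text
t: 32.6
eef_pos: [582.7, -158.4, 255.8]
tcp_rot: [2.312, 2.124, 0.001]
contact_force: [-2.6, 0.6, 7.0]
finger_gap: 0.357
finger_force: 50.1
```

Call:
step_arm(
  series=[
    {"jaw":0.55,"travel":[0,0,0],"rot":[0,0,0]},
    {"jaw":0.55,"travel":[0,0,0],"rot":[0,0,0]},
    {"jaw":0.55,"travel":[0,0,0],"rot":[0,0,0]},
    {"jaw":0.55,"travel":[0,0,-0.035],"rot":[0,0,0]},
    {"jaw":0.55,"travel":[0,0,-0.07],"rot":[0,0,0]},
    {"jaw":0.55,"travel":[0,0,-0.1],"rot":[0,0,0]},
    {"jaw":0.55,"travel":[-0.035,-0.01,-0.1],"rot":[0,0,0.12]},
    {"jaw":0.55,"travel":[-0.07,-0.022,-0.1],"rot":[0,0,0.24]},
    {"jaw":0.65,"travel":[-0.11,-0.034,-0.1],"rot":[0,0,0.36]},
    {"jaw":0.65,"travel":[-0.145,-0.046,-0.1],"rot":[0,0,0.48]},
    {"jaw":0.65,"travel":[-0.18,-0.058,-0.1],"rot":[0,0,0.6]},
    {"jaw":0.65,"travel":[-0.21,-0.068,-0.1],"rot":[0,0,0.72]},
  ],
)

```text
t: 33.6
eef_pos: [495.6, -363.8, 353.3]
tcp_rot: [-2.918, -1.164, 0.001]
contact_force: [1.2, 0.2, -0.8]
finger_gap: 0.65
finger_force: 0.0
```

Run:
```python
from h import *
plan(472.5,-420.5,205,2.4)
```

```text
t 33.6 pos [ 495.6 -363.8  353.3] yaw 43.5 j [-0.73  0.25  1.29 -0.    1.61  0.09] gap 0.65
 travel [-0.0557  0.0253  0.1483] rotz 0.7173  rows>= 6
```

Call:
step_arm(
  series=[
    {"jaw":0.65,"travel":[-0.025,0.012,0.0],"rot":[0,0,0.12]},
    {"jaw":0.65,"travel":[-0.05,0.024,0.01],"rot":[0,0,0.24]},
    {"jaw":0.65,"travel":[-0.052,0.024,0.03],"rot":[0,0,0.36]},
    {"jaw":0.65,"travel":[-0.052,0.024,0.06],"rot":[0,0,0.48]},
    {"jaw":0.65,"travel":[-0.052,0.024,0.09],"rot":[0,0,0.6]},
    {"jaw":0.65,"travel":[-0.052,0.024,0.12],"rot":[0,0,0.7]},
    {"jaw":0.65,"travel":[-0.052,0.024,0.14],"rot":[0,0,0.7]},
    {"jaw":0.65,"travel":[-0.052,0.024,0.145],"rot":[0,0,0.7]},
    {"jaw":0.65,"travel":[-0.052,0.024,0.145],"rot":[0,0,0.7]},
    {"jaw":0.65,"travel":[-0.052,0.024,0.145],"rot":[0,0,0.7]},
  ],
)

```text
t: 34.43
eef_pos: [476.4, -415.4, 209.6]
tcp_rot: [3.139, 0.104, 0.001]
contact_force: [0.4, -0.4, 0.3]
finger_gap: 0.653
finger_force: 0.0
```

Run:
```python
from h import *
plan(472.5,-420.5,175,2.4)
```

```text
t 34.4 pos [ 476.4 -415.4  209.6] yaw 3.8 j [-0.81  0.38  1.42 -0.    1.35  0.7 ] gap 0.65
 travel [-0.0042  0.0048  0.0346] rotz 0.0245  rows>= 1
```

Call:
step_arm(
  newtons=50,
  series=[
    {"jaw":0.65,"travel":[-0.004,0.005,0],"rot":[0,0,0.025]},
    {"jaw":0.65,"travel":[-0.004,0.005,0.015],"rot":[0,0,0.025]},
    {"jaw":0.65,"travel":[-0.004,0.005,0.026],"rot":[0,0,0.025]},
    {"jaw":0.6,"travel":[-0.004,0.005,0.034],"rot":[0,0,0.025]},
    {"jaw":0.6,"travel":[-0.004,0.005,0.034],"rot":[0,0,0.025]},
    {"jaw":0.25,"travel":[-0.004,0.005,0.034],"rot":[0,0,0.025]},
    {"jaw":0.25,"travel":[-0.004,0.005,0.034],"rot":[0,0,0.025]},
    {"jaw":0.25,"travel":[-0.004,0.005,0.034],"rot":[0,0,0.025]},
    {"jaw":0.25,"travel":[-0.004,0.005,0.034],"rot":[0,0,0.025]},
    {"jaw":0.25,"travel":[-0.004,0.005,0.034],"rot":[0,0,0.025]},
    {"jaw":0.25,"travel":[-0.004,0.005,0.034],"rot":[0,0,0.025]},
  ],
)

```text
t: 35.35
eef_pos: [472.6, -420.5, 175.4]
tcp_rot: [3.14, 0.065, 0.001]
contact_force: [0.2, 0.2, 1.6]
finger_gap: 0.359
finger_force: 49.5
```

Call:
step_arm(
  series=[
    {"jaw":0.25,"travel":[0,0,-0.03],"rot":[0,0,0]},
    {"jaw":0.25,"travel":[0,0,-0.065],"rot":[0,0,0]},
    {"jaw":0.25,"travel":[0,0.0,-0.1],"rot":[0,0,-0.1]},
    {"jaw":0.25,"travel":[0,-0.02,-0.13],"rot":[0,0,-0.22]},
    {"jaw":0.25,"travel":[0.005,-0.05,-0.15],"rot":[0,0,-0.34]},
    {"jaw":0.25,"travel":[0.01,-0.08,-0.17],"rot":[0,0,-0.46]},
    {"jaw":0.25,"travel":[0.015,-0.115,-0.18],"rot":[0,0,-0.58]},
    {"jaw":0.25,"travel":[0.02,-0.15,-0.18],"rot":[0,0,-0.7]},
    {"jaw":0.25,"travel":[0.027,-0.18,-0.18],"rot":[0,0,-0.82]},
    {"jaw":0.25,"travel":[0.033,-0.21,-0.18],"rot":[0,0,-0.94]},
    {"jaw":0.25,"travel":[0.04,-0.24,-0.18],"rot":[0,0,-1.06]},
    {"jaw":0.25,"travel":[0.0454,-0.2672,-0.18],"rot":[0,0,-1.18]},
  ],
)

```text
t: 36.35
eef_pos: [506.7, -149.6, 355.0]
tcp_rot: [2.568, 1.809, 0.001]
contact_force: [-0.3, -0.4, -1.3]
finger_gap: 0.358
finger_force: 49.6
```

Call:
step_arm(
  series=[
    {"jaw":0.25,"travel":[0,0,0],"rot":[0,0,-0.1]},
    {"jaw":0.25,"travel":[0,0,0],"rot":[0,0,-0.2]},
    {"jaw":0.25,"travel":[0,0,0],"rot":[0,0,-0.262]},
    {"jaw":0.25,"travel":[0,0,0],"rot":[0,0,-0.262]},
    {"jaw":0.25,"travel":[0,0,0],"rot":[0,0,-0.262]},
    {"jaw":0.25,"travel":[0,0,0],"rot":[0,0,-0.262]},
  ],
)

```text
t: 36.85
eef_pos: [506.7, -151.6, 354.8]
tcp_rot: [2.318, 2.12, -0.0]
contact_force: [0.0, -0.1, -0.5]
finger_gap: 0.357
finger_force: 49.6
```

Run:
```python
from h import *
s=observe(); print(s["contact_force"],s["finger_force"])
plan(506.7,-151.6,255.4,85)
```

```text
[ 0.02479977 -0.10322914 -0.45715957] 49.59923028945923
t 36.9 pos [ 506.7 -151.6  354.8] yaw 84.9 j [-0.4   0.06  1.5  -0.    1.58 -0.31] gap 0.36
 travel [-0.     -0.      0.0994] rotz -0.002  rows>= 3
```

Call:
step_arm(
  series=[
    {"jaw":0.25,"travel":[0,0,0.025],"rot":[0,0,-0.002]},
    {"jaw":0.25,"travel":[0,0,0.05],"rot":[0,0,-0.002]},
    {"jaw":0.25,"travel":[0,0,0.07],"rot":[0,0,-0.002]},
    {"jaw":0.25,"travel":[0,0,0.08],"rot":[0,0,-0.002]},
    {"jaw":0.25,"travel":[0,0,0.088],"rot":[0,0,-0.002]},
    {"jaw":0.25,"travel":[0,0,0.093],"rot":[0,0,-0.002]},
    {"jaw":0.25,"travel":[0,0,0.097],"rot":[0,0,-0.002]},
    {"jaw":0.25,"travel":[0,0,0.1],"rot":[0,0,-0.002]},
    {"jaw":0.25,"travel":[0,0,0.1],"rot":[0,0,-0.002]},
    {"jaw":0.25,"travel":[0,0,0.1],"rot":[0,0,-0.002]},
  ],
)

```text
t: 37.68
eef_pos: [507.1, -151.7, 255.9]
tcp_rot: [2.313, 2.123, 0.001]
contact_force: [0.3, -0.4, 0.3]
finger_gap: 0.352
finger_force: 49.7
```

Call:
step_arm(
  series=[
    {"jaw":0.25,"travel":[0,0,0.001],"rot":[0,0,0]},
    {"jaw":0.25,"travel":[0,0,0.001],"rot":[0,0,0]},
    {"jaw":0.55,"travel":[0,0,0.001],"rot":[0,0,0]},
    {"jaw":0.55,"travel":[0,0,0.001],"rot":[0,0,0]},
    {"jaw":0.55,"travel":[0,0,0.001],"rot":[0,0,0]},
    {"jaw":0.55,"travel":[0,0,-0.035],"rot":[0,0,0]},
    {"jaw":0.55,"travel":[0,0,-0.07],"rot":[0,0,0]},
    {"jaw":0.55,"travel":[0.01,0,-0.105],"rot":[0,0,0]},
    {"jaw":0.55,"travel":[0.03,-0.005,-0.14],"rot":[0,0,0]},
    {"jaw":0.55,"travel":[0.05,-0.01,-0.17],"rot":[0,0,0]},
    {"jaw":0.55,"travel":[0.05,-0.01,-0.175],"rot":[0,0,0]},
    {"jaw":0.55,"travel":[0.05,-0.01,-0.175],"rot":[0,0,0]},
  ],
)

```text
t: 38.68
eef_pos: [501.2, -100.1, 433.3]
tcp_rot: [2.308, 2.122, 0.005]
contact_force: [-0.4, -0.0, -0.3]
finger_gap: 0.549
finger_force: 0.0
```

Run:
```python
from h import *
f,P=cloud("wrist"); save("w8",f); np.savez("pics/w8",f=f,P=P)
def tr(*a):
    try: return blob(P,*a)
    except Exception as e: print("none",a)
print("handle"); tr((396,50),60,24,40)
q=tr((390,-20),200,2,14)
for c in [(520.6,7.8),(596.3,1.2),(506.7,-151.6),(582.4,-158.2)]: tr(c,72,103,118)
print("pins"); tr((541.2,-192.8),15,120,136); tr((561.8,42.3),15,120,136); tr((551.5,-75),50,138,155)
plan(400,-10,350,-5)
```

```text
handle
blob 388 [396.1  49.5  31.4] [394.9  49.8  11.6  44.2  84.7]
blob 12950 [389.  -17.5   6. ] [386.3 -32.5 283.9  99.8  84.9]
blob 2835 [520.8  14.7 108.6] [521.3   8.1 106.5  30.   86.8]
blob 2819 [595.2   9.7 108.6] [597.1   2.8 106.9  30.4  86.7]
blob 1646 [ 507.4 -142.8  108.6] [ 506.6 -150.4  106.9   30.5   84.7]
blob 1541 [ 582.1 -146.7  108.6] [ 582.3 -154.8  100.7   30.1   85. ]
pins
blob 34 [ 539.9 -191.   126. ] [ 539.7 -191.7    8.     3.9   76.3]
blob 89 [560.7  41.3 127.6] [561.1  41.9   7.1   7.6  56.1]
blob 634 [549.8 -89.  142.6] [550.5 -90.2  47.9  14.2  84.3]
t 38.7 pos [ 501.2 -100.6  430.5] yaw 85.1 j [-0.31 -0.    1.41 -0.    1.73 -0.22] gap 0.55
 travel [ 0.0818 -0.1087  0.0802] rotz 1.5732  rows>= 13
```

View pics/w8.png

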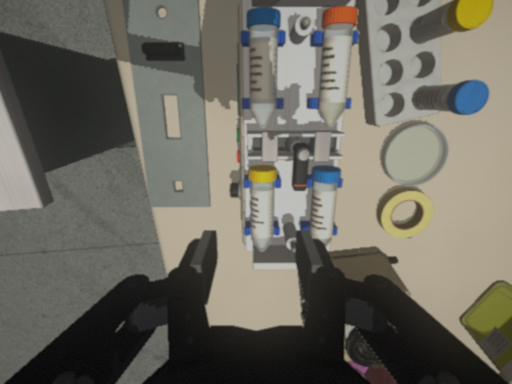

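All four tubes lie in their cradles: blue (262,60), orange (338,65), yellow (262,205) and blue (325,205). The wing points to −y and the plate is still at (170,100). Next I go to the plate handle.

Call:
step_arm(
  series=[
    {"jaw":0.5,"travel":[0.01,-0.01,0],"rot":[0,0,0.12]},
    {"jaw":0.5,"travel":[0.03,-0.02,0],"rot":[0,0,0.24]},
    {"jaw":0.5,"travel":[0.05,-0.035,0],"rot":[0,0,0.36]},
    {"jaw":0.5,"travel":[0.07,-0.05,0],"rot":[0,0,0.48]},
    {"jaw":0.5,"travel":[0.09,-0.065,0],"rot":[0,0,0.6]},
    {"jaw":0.5,"travel":[0.11,-0.08,0],"rot":[0,0,0.72]},
    {"jaw":0.5,"travel":[0.125,-0.095,0.01],"rot":[0,0,0.84]},
    {"jaw":0.5,"travel":[0.14,-0.11,0.04],"rot":[0,0,0.96]},
    {"jaw":0.5,"travel":[0.14,-0.117,0.07],"rot":[0,0,1.08]},
    {"jaw":0.5,"travel":[0.14,-0.117,0.1],"rot":[0,0,1.2]},
    {"jaw":0.5,"travel":[0.14,-0.117,0.12],"rot":[0,0,1.32]},
    {"jaw":0.5,"travel":[0.14,-0.117,0.14],"rot":[0,0,1.44]},
  ],
)

```text
t: 39.73
eef_pos: [395.1, 48.3, 285.2]
tcp_rot: [3.141, 0.061, -0.01]
contact_force: [0.2, -0.4, 0.5]
finger_gap: 0.502
finger_force: 0.0
```

Call:
step_arm(
  series=[
    {"jaw":0.5,"travel":[0,0,0],"rot":[0,0,0.12]},
    {"jaw":0.5,"travel":[0,0,0],"rot":[0,0,0.132]},
    {"jaw":0.5,"travel":[0,0,0],"rot":[0,0,0.132]},
    {"jaw":0.5,"travel":[0,0,0],"rot":[0,0,0.132]},
    {"jaw":0.5,"travel":[0,0,0],"rot":[0,0,0.132]},
  ],
)

```text
t: 40.15
eef_pos: [396.8, 48.4, 290.0]
tcp_rot: [3.139, -0.134, 0.001]
contact_force: [0.7, 0.1, 0.2]
finger_gap: 0.499
finger_force: 0.0
```

Run:
```python
from h import *
f,P=cloud("wrist"); save("w9",f); np.savez("pics/w9",f=f,P=P)
blob(P,(396,50),60,24,40); blob(P,(390,-20),200,2,14)
plan(397,49.8,210,-5); plan(397,49.8,186.5,-5)
```

```text
blob 586 [397.4  49.8  31.4] [396.1  50.1  11.3  43.3  85.2]
blob 25771 [392.5 -23.    6. ] [389.3 -21.8 307.   96.2  85. ]
t 40.2 pos [396.8  48.5 290.2] yaw -4.9 j [-0.02 -0.21  1.88 -0.    1.47  1.64] gap 0.5
 travel [ 0.     -0.0013  0.0802] rotz 0.0013  rows>= 2
t 40.2 pos [396.8  48.5 290.2] yaw -4.9 j [-0.02 -0.21  1.88 -0.    1.47  1.64] gap 0.5
 travel [ 0.     -0.0013  0.1037] rotz 0.0013  rows>= 3
```

The plate is where I left it (yaw 85.0°). I grip it firmly again.

Call:
step_arm(
  newtons=110,
  series=[
    {"jaw":0.5,"travel":[0,-0.0014,0.04],"rot":[0,0,0.001]},
    {"jaw":0.5,"travel":[0,-0.0014,0.075],"rot":[0,0,0.001]},
    {"jaw":0.5,"travel":[0,-0.0014,0.095],"rot":[0,0,0.001]},
    {"jaw":0.5,"travel":[0,-0.0014,0.103],"rot":[0,0,0.001]},
    {"jaw":0.5,"travel":[0,-0.0014,0.103],"rot":[0,0,0.001]},
    {"jaw":0.02,"travel":[0,-0.0014,0.103],"rot":[0,0,0.001]},
    {"jaw":0.02,"travel":[0,-0.0014,0.103],"rot":[0,0,0.001]},
    {"jaw":0.02,"travel":[0,-0.0014,0.103],"rot":[0,0,0.001]},
    {"jaw":0.02,"travel":[0,-0.0014,0.103],"rot":[0,0,0.001]},
    {"jaw":0.02,"travel":[0,-0.0014,0.103],"rot":[0,0,0.001]},
    {"jaw":0.02,"travel":[0,-0.0014,0.103],"rot":[0,0,0.001]},
  ],
)

```text
t: 41.12
eef_pos: [397.8, 50.0, 189.3]
tcp_rot: [3.138, -0.138, 0.008]
contact_force: [-1.2, -0.8, 7.0]
finger_gap: 0.106
finger_force: 109.5
```

Run:
```python
from h import *
s=observe(); print(s["contact_force"],s["finger_force"])
plan(397,49.8,386,-5)
```

```text
[-1.24164673 -0.82967683  6.95722578] 109.50101137161255
t 41.1 pos [397.8  50.  189.3] yaw -5.0 j [-0.02 -0.1   2.   -0.    1.23  1.64] gap 0.11
 travel [ 0.0002  0.0002 -0.1967] rotz -0.0004  rows>= 5
```

Call:
step_arm(
  series=[
    {"jaw":0.02,"travel":[0,0,-0.01],"rot":[0,0,0]},
    {"jaw":0.02,"travel":[0,0,-0.03],"rot":[0,0,0]},
    {"jaw":0.02,"travel":[0,0,-0.055],"rot":[0,0,0]},
    {"jaw":0.02,"travel":[0,0,-0.08],"rot":[0,0,0]},
    {"jaw":0.02,"travel":[0,0,-0.11],"rot":[0,0,0]},
    {"jaw":0.02,"travel":[0,0,-0.14],"rot":[0,0,0]},
    {"jaw":0.02,"travel":[0,0,-0.165],"rot":[0,0,0]},
    {"jaw":0.02,"travel":[0,0,-0.185],"rot":[0,0,0]},
    {"jaw":0.02,"travel":[0,0,-0.197],"rot":[0,0,0]},
    {"jaw":0.02,"travel":[0,0,-0.197],"rot":[0,0,0]},
    {"jaw":0.02,"travel":[0,0,-0.197],"rot":[0,0,0]},
  ],
)

```text
t: 42.03
eef_pos: [396.5, 50.1, 383.7]
tcp_rot: [-3.138, 0.138, -0.0]
contact_force: [-0.7, -1.2, -4.1]
finger_gap: 0.109
finger_force: 108.3
```

Call:
step_arm(
  series=[
    {"jaw":0.02,"travel":[0.015,0.004,0],"rot":[0,0,0]},
    {"jaw":0.02,"travel":[0.04,0.009,0],"rot":[0,0,0]},
    {"jaw":0.02,"travel":[0.07,0.016,0],"rot":[0,0,0]},
    {"jaw":0.02,"travel":[0.1,0.023,0],"rot":[0,0,0]},
    {"jaw":0.02,"travel":[0.125,0.029,0],"rot":[0,0,0]},
    {"jaw":0.02,"travel":[0.145,0.034,0],"rot":[0,0,0]},
    {"jaw":0.02,"travel":[0.158,0.037,0],"rot":[0,0,0]},
    {"jaw":0.02,"travel":[0.166,0.039,0],"rot":[0,0,0]},
    {"jaw":0.02,"travel":[0.166,0.039,0],"rot":[0,0,0]},
    {"jaw":0.02,"travel":[0.166,0.039,0],"rot":[0,0,0]},
    {"jaw":0.02,"travel":[0.166,0.039,0],"rot":[0,0,0]},
    {"jaw":0.02,"travel":[0.166,0.039,0],"rot":[0,0,0]},
  ],
)

```text
t: 43.03
eef_pos: [557.8, -3.0, 383.8]
tcp_rot: [-3.139, 0.137, 0.001]
contact_force: [-0.6, 0.5, -2.5]
finger_gap: 0.106
finger_force: 108.4
```

Run:
```python
from h import *
f,P=cloud("wrist"); save("w10",f); np.savez("pics/w10",f=f,P=P)
s,p,r=st(); print(s["contact_force"],s["finger_force"],s["ft_torque"])
m=(abs(P[...,2]-198)<18)&(P[...,0]>500)&(P[...,0]<616)&(P[...,1]>-240)&(P[...,1]<90)
n,l,ss,_=cv2.connectedComponentsWithStats(m.astype(np.uint8)); q=P[l==1+np.argmax(ss[1:,4])]
A=np.c_[q[:,:2]-[551,-75],np.ones(len(q))]; c=np.linalg.lstsq(A,q[:,2],rcond=None)[0]; print("plane",c.round(4),len(q))
print(cv2.minAreaRect(q[:,:2].astype(np.float32)))
plan(560,-3.5,386,-5)
```

```text
[-0.05571946  0.30792906 -2.97945005] 108.35086226463318 [ 0.20304729 -0.05038008 -0.04927836]
plane [-6.000000e-03  8.000000e-03  1.999152e+02] 39760
((551.0182495117188, -50.6197509765625), (259.575927734375, 95.34764099121094), 84.92377471923828)
t 43.1 pos [557.8  -3.  384. ] yaw -5.0 j [-0.11  0.11  1.39  0.    1.64  1.55] gap 0.1
 travel [ 0.0022  0.0003 -0.002 ] rotz -0.0002  rows>= 1
```

View pics/w10.png

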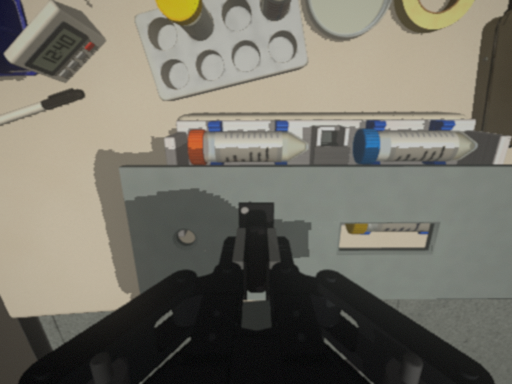

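The plate is level over the mill and the window (385,236) is lined up with the screw. I correct by 1.4 mm and lower it.

Call:
step_arm(
  series=[
    {"jaw":0.02,"travel":[0.0014,0.0004,0.0],"rot":[0,0,0]},
    {"jaw":0.02,"travel":[0.0014,0.0004,0.012],"rot":[0,0,0]},
    {"jaw":0.02,"travel":[0.0014,0.0004,0.024],"rot":[0,0,0]},
    {"jaw":0.02,"travel":[0.0014,0.0004,0.036],"rot":[0,0,0]},
    {"jaw":0.02,"travel":[0.0014,0.0004,0.048],"rot":[0,0,0]},
    {"jaw":0.02,"travel":[0.0014,0.0004,0.056],"rot":[0,0,0]},
    {"jaw":0.02,"travel":[0.0014,0.0004,0.06],"rot":[0,0,0]},
    {"jaw":0.02,"travel":[0.0014,0.0004,0.06],"rot":[0,0,0]},
    {"jaw":0.02,"travel":[0.0014,0.0004,0.06],"rot":[0,0,0]},
  ],
)

```text
t: 43.83
eef_pos: [559.9, -3.9, 323.4]
tcp_rot: [-3.138, 0.138, 0.002]
contact_force: [-0.4, 0.8, -3.8]
finger_gap: 0.104
finger_force: 108.3
```

Run:
```python
from h import *
s,p,r=st(); print(s["contact_force"],s["finger_force"],s["ft_torque"])
plan(559.2,-3.5,304,-5)
```

```text
[-0.41568092  0.80232246 -3.76696749] 108.33641052246094 [ 0.17988077 -0.03703863  0.00283593]
t 43.8 pos [559.9  -3.9 323.4] yaw -5.0 j [-0.11  0.14  1.48 -0.    1.53  1.55] gap 0.1
 travel [-0.0007 -0.0003  0.0194] rotz -0.0007  rows>= 1
```

Call:
step_arm(
  series=[
    {"jaw":0.02,"travel":[-0.0006,-0.0002,0.003],"rot":[0,0,0]},
    {"jaw":0.02,"travel":[-0.0006,-0.0002,0.006],"rot":[0,0,0]},
    {"jaw":0.02,"travel":[-0.0006,-0.0002,0.008],"rot":[0,0,0]},
    {"jaw":0.02,"travel":[-0.0006,-0.0002,0.01],"rot":[0,0,0]},
    {"jaw":0.02,"travel":[-0.0006,-0.0002,0.01],"rot":[0,0,0]},
  ],
)

```text
t: 44.25
eef_pos: [559.4, -3.6, 313.6]
tcp_rot: [3.138, -0.137, 0.0]
contact_force: [0.6, 0.1, -2.0]
finger_gap: 0.105
finger_force: 108.4
```

Run:
```python
from h import *
s,p,r=st(); print(s["contact_force"],s["finger_force"],s["ft_torque"])
plan(559.2,-3.5,304,-5)
```

```text
[ 0.56799633  0.13947986 -1.95190786] 108.39718222618103 [ 0.11709765 -0.12624069  0.16737379]
t 44.2 pos [559.4  -3.6 313.6] yaw -5.0 j [-0.11  0.14  1.49 -0.    1.51  1.55] gap 0.1
 travel [-0.0002 -0.0001  0.0096] rotz -0.0003  rows>= 1
```

Already past the pin tips without resistance, so I continue down to the seat.

Call:
step_arm(
  series=[
    {"jaw":0.02,"travel":[0,0,0.003],"rot":[0,0,0]},
    {"jaw":0.02,"travel":[0,0,0.006],"rot":[0,0,0]},
    {"jaw":0.02,"travel":[0,0,0.008],"rot":[0,0,0]},
    {"jaw":0.02,"travel":[0,0,0.0095],"rot":[0,0,0]},
    {"jaw":0.02,"travel":[0,0,0.0105],"rot":[0,0,0]},
    {"jaw":0.02,"travel":[0,0,0.0105],"rot":[0,0,0]},
    {"jaw":0.02,"travel":[0,0,0.0105],"rot":[0,0,0]},
  ],
)

```text
t: 44.83
eef_pos: [559.3, -3.6, 303.9]
tcp_rot: [3.138, -0.138, 0.001]
contact_force: [-1.8, 0.7, 0.5]
finger_gap: 0.105
finger_force: 109.0
```

Run:
```python
from h import *
s,p,r=st(); print(s["contact_force"],s["finger_force"],s["ft_torque"])
plan(559.2,-3.5,304,-5)
```

```text
[-1.77159597  0.71585411  0.54678395] 108.98985385894775 [0.05822614 0.07175858 0.18623676]
t 44.8 pos [559.3  -3.6 303.9] yaw -5.0 j [-0.11  0.15  1.5  -0.    1.49  1.55] gap 0.11
 travel [-0.0001 -0.0001 -0.0001] rotz -0.0006  rows>= 1
```

Call:
step_arm(
  series=[
    {"jaw":0.02,"travel":[0,0,0.001],"rot":[0,0,0]},
    {"jaw":0.02,"travel":[0,0,0.0015],"rot":[0,0,0]},
    {"jaw":0.02,"travel":[0,0,0.0015],"rot":[0,0,0]},
    {"jaw":0.5,"travel":[0,0,0.0],"rot":[0,0,0]},
    {"jaw":0.5,"travel":[0,0,0.0],"rot":[0,0,0]},
    {"jaw":0.5,"travel":[0,0,0],"rot":[0,0,0]},
    {"jaw":0.5,"travel":[0,0,0],"rot":[0,0,0]},
    {"jaw":0.5,"travel":[0,0,-0.03],"rot":[0,0,0]},
    {"jaw":0.5,"travel":[0,0,-0.06],"rot":[0,0,0]},
    {"jaw":0.5,"travel":[0,0,-0.08],"rot":[0,0,0]},
    {"jaw":0.5,"travel":[0,0,-0.08],"rot":[0,0,0]},
    {"jaw":0.5,"travel":[0,0,-0.08],"rot":[0,0,0]},
  ],
)

```text
t: 45.83
eef_pos: [559.6, -3.7, 384.7]
tcp_rot: [3.138, -0.138, 0.005]
contact_force: [-0.0, -0.5, -0.5]
finger_gap: 0.501
finger_force: 0.0
```

Run:
```python
from h import *
f,P=cloud("wrist"); save("w11",f); np.savez("pics/w11",f=f,P=P)
m=(abs(P[...,2]-120.5)<8)&(P[...,0]>490)&(P[...,0]<616)&(P[...,1]>-240)&(P[...,1]<90)
n,l,ss,_=cv2.connectedComponentsWithStats(m.astype(np.uint8)); q=P[l==1+np.argmax(ss[1:,4])]
A=np.c_[q[:,:2]-[551,-75],np.ones(len(q))]; c=np.linalg.lstsq(A,q[:,2],rcond=None)[0]; print("plane",c.round(4),len(q),np.std(q[:,2]-A@c).round(2))
print(cv2.minAreaRect(q[:,:2].astype(np.float32)))
blob(P,(557,-4),40,143,152); blob(P,(551,-75),50,138,153)
plan(551.3,-75.2,384,85)
```

```text
plane [-3.800000e-03  1.400000e-03  1.204828e+02] 29344 1.08
((551.95068359375, -74.96971130371094), (308.54254150390625, 100.51714324951172), 85.1913070678711)
blob 658 [558.1  -3.5 146.1] [557.2  -3.3  11.4  42.8  85.3]
blob 886 [552.7 -88.6 142.6] [551.8 -89.9  48.6  13.9  83.9]
t 45.9 pos [559.3  -3.6 382.8] yaw -5.0 j [-0.11  0.11  1.39 -0.    1.64  1.55] gap 0.5
 travel [-0.0017  0.072  -0.0012] rotz -1.5715  rows>= 13
```

View pics/w11.png

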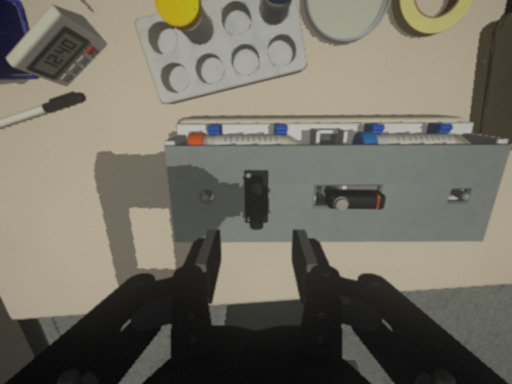

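The plate is flush: its plane is at z = 120.5 and level. The wing at (350,200) is still loose and sits in the window. Now I tighten counter-clockwise.

Call:
step_arm(
  newtons=40,
  series=[
    {"jaw":0.5,"travel":[-0.0017,0.036,0],"rot":[0,0,-0.12]},
    {"jaw":0.5,"travel":[-0.0017,0.072,0],"rot":[0,0,-0.24]},
    {"jaw":0.5,"travel":[-0.0017,0.072,0],"rot":[0,0,-0.36]},
    {"jaw":0.5,"travel":[-0.0017,0.072,0],"rot":[0,0,-0.48]},
    {"jaw":0.5,"travel":[-0.0017,0.072,0],"rot":[0,0,-0.6]},
    {"jaw":0.5,"travel":[-0.0017,0.072,0],"rot":[0,0,-0.72]},
    {"jaw":0.5,"travel":[-0.0017,0.072,0],"rot":[0,0,-0.84]},
    {"jaw":0.5,"travel":[-0.0017,0.072,0],"rot":[0,0,-0.96]},
    {"jaw":0.5,"travel":[-0.0017,0.072,0],"rot":[0,0,-1.08]},
    {"jaw":0.5,"travel":[-0.0017,0.072,0],"rot":[0,0,-1.2]},
    {"jaw":0.5,"travel":[-0.0017,0.072,0],"rot":[0,0,-1.32]},
    {"jaw":0.5,"travel":[-0.0017,0.072,0],"rot":[0,0,-1.44]},
  ],
)

```text
t: 46.88
eef_pos: [551.1, -75.2, 380.4]
tcp_rot: [-2.442, -1.971, 0.005]
contact_force: [0.4, -0.0, -0.1]
finger_gap: 0.501
finger_force: 0.0
```

Call:
step_arm(
  series=[
    {"jaw":0.5,"travel":[0,0,0.03],"rot":[0,0,-0.12]},
    {"jaw":0.5,"travel":[0,0,0.05],"rot":[0,0,-0.131]},
    {"jaw":0.5,"travel":[0,0,0.05],"rot":[0,0,-0.131]},
    {"jaw":0.5,"travel":[0,0,0.05],"rot":[0,0,-0.131]},
    {"jaw":0.5,"travel":[0,0,0.05],"rot":[0,0,-0.131]},
  ],
)

```text
t: 47.3
eef_pos: [551.4, -75.2, 333.2]
tcp_rot: [-2.317, -2.121, 0.001]
contact_force: [0.1, 0.8, 0.6]
finger_gap: 0.5
finger_force: 0.0
```

Run:
```python
from h import *
plan(551.3,-75.2,301.5,85)
```

```text
t 47.3 pos [551.4 -75.2 333.2] yaw 84.9 j [-0.24  0.13  1.47 -0.    1.55 -0.15] gap 0.5
 travel [ 0.     -0.0001  0.0317] rotz -0.001  rows>= 1
```

Call:
step_arm(
  series=[
    {"jaw":0.5,"travel":[0,0,0.02],"rot":[0,0,0]},
    {"jaw":0.5,"travel":[0,0,0.03],"rot":[0,0,0]},
    {"jaw":0.5,"travel":[0,0,0.03],"rot":[0,0,0]},
    {"jaw":0.05,"travel":[0,0,0.03],"rot":[0,0,0]},
    {"jaw":0.05,"travel":[0,0,0.03],"rot":[0,0,0]},
    {"jaw":0.05,"travel":[0,0,0.03],"rot":[0,0,0]},
    {"jaw":0.05,"travel":[0,0,0.03],"rot":[0,0,0]},
    {"jaw":0.05,"travel":[0,0,0.03],"rot":[0,0,0]},
    {"jaw":0.05,"travel":[0,0,0.03],"rot":[0,0,-0.1]},
    {"jaw":0.05,"travel":[0,0,0.03],"rot":[0,0,-0.2]},
    {"jaw":0.05,"travel":[0,0,0.03],"rot":[0,0,-0.2]},
  ],
)

```text
t: 48.22
eef_pos: [551.6, -75.3, 304.5]
tcp_rot: [2.09, 2.343, 0.001]
contact_force: [0.1, 0.1, 4.1]
finger_gap: 0.147
finger_force: 43.1
```

Run:
```python
from h import *
plan(551.3,-75.2,301.5,85); s=observe(); print(s["contact_force"],s["ft_torque"],s["finger_force"])
```

```text
t 48.2 pos [551.6 -75.3 304.5] yaw 96.5 j [-0.24  0.14  1.51 -0.    1.49 -0.35] gap 0.15
 travel [ 0.0001 -0.0003  0.003 ] rotz 0.2013  rows>= 2
[0.1031839  0.05599584 4.14393158] [0.03857755 0.10051352 0.0476272 ] 43.13945174217224
```

Low torque, so it is turning. I continue to about 2.2 rad.

Call:
step_arm(
  series=[
    {"jaw":0.05,"travel":[0,0,0.0001],"rot":[0,0,-0.1]},
    {"jaw":0.05,"travel":[0,0,0.0002],"rot":[0,0,-0.2]},
    {"jaw":0.05,"travel":[0,0,0.0003],"rot":[0,0,-0.3]},
    {"jaw":0.05,"travel":[0,0,0.0004],"rot":[0,0,-0.4]},
    {"jaw":0.05,"travel":[0,0,0.0005],"rot":[0,0,-0.5]},
    {"jaw":0.05,"travel":[0,0,0.0006],"rot":[0,0,-0.6]},
    {"jaw":0.05,"travel":[0,0,0.0007],"rot":[0,0,-0.7]},
    {"jaw":0.05,"travel":[0,0,0.0008],"rot":[0,0,-0.8]},
    {"jaw":0.05,"travel":[0,0,0.0009],"rot":[0,0,-0.9]},
    {"jaw":0.05,"travel":[0,0,0.001],"rot":[0,0,-1.0]},
  ],
)

```text
t: 49.05
eef_pos: [551.8, -75.1, 303.5]
tcp_rot: [0.71, 3.057, 0.001]
contact_force: [0.4, 1.1, 3.3]
finger_gap: 0.148
finger_force: 43.1
```

Call:
step_arm(
  series=[
    {"jaw":0.05,"travel":[0,0,0.0001],"rot":[0,0,-0.1]},
    {"jaw":0.05,"travel":[0,0,0.0002],"rot":[0,0,-0.2]},
    {"jaw":0.05,"travel":[0,0,0.0003],"rot":[0,0,-0.3]},
    {"jaw":0.05,"travel":[0,0,0.0004],"rot":[0,0,-0.4]},
    {"jaw":0.05,"travel":[0,0,0.0005],"rot":[0,0,-0.5]},
    {"jaw":0.05,"travel":[0,0,0.0006],"rot":[0,0,-0.6]},
    {"jaw":0.05,"travel":[0,0,0.0007],"rot":[0,0,-0.7]},
    {"jaw":0.05,"travel":[0,0,0.0008],"rot":[0,0,-0.8]},
    {"jaw":0.05,"travel":[0,0,0.0009],"rot":[0,0,-0.9]},
    {"jaw":0.05,"travel":[0,0,0.001],"rot":[0,0,-1.0]},
    {"jaw":0.05,"travel":[0,0,0.001],"rot":[0,0,-1.0]},
  ],
)

```text
t: 49.97
eef_pos: [551.8, -74.9, 302.5]
tcp_rot: [-0.839, 3.025, -0.0]
contact_force: [0.1, 1.9, 3.8]
finger_gap: 0.149
finger_force: 43.2
```

Run:
```python
from h import *
plan(551.3,-75.2,301.5,85); s=observe(); print(s["contact_force"],s["ft_torque"],s["finger_force"])
```

```text
t 50.0 pos [551.8 -74.9 302.5] yaw -149.0 j [-0.24  0.14  1.51  0.    1.48 -2.35] gap 0.15
 travel [ 0.0006 -0.0001  0.001 ] rotz 2.1992  rows>= 18
[0.12592164 1.91718945 3.84435729] [ 0.38031796 -0.02037903  0.07768342] 43.24461221694946
```

Release, lift, swing back half a turn and regrip.

Call:
step_arm(
  series=[
    {"jaw":0.5,"travel":[0,0,0],"rot":[0,0,0]},
    {"jaw":0.5,"travel":[0,0,0],"rot":[0,0,0]},
    {"jaw":0.5,"travel":[0,0,0],"rot":[0,0,0]},
    {"jaw":0.5,"travel":[0,0,-0.02],"rot":[0,0,0]},
    {"jaw":0.5,"travel":[0,0,-0.045],"rot":[0,0,0]},
    {"jaw":0.5,"travel":[0,0,-0.045],"rot":[0,0,0.12]},
    {"jaw":0.5,"travel":[0,0,-0.045],"rot":[0,0,0.24]},
    {"jaw":0.5,"travel":[0,0,-0.045],"rot":[0,0,0.36]},
    {"jaw":0.5,"travel":[0,0,-0.045],"rot":[0,0,0.48]},
    {"jaw":0.5,"travel":[0,0,-0.045],"rot":[0,0,0.6]},
    {"jaw":0.5,"travel":[0,0,-0.045],"rot":[0,0,0.72]},
    {"jaw":0.5,"travel":[0,0,-0.045],"rot":[0,0,0.84]},
  ],
)

```text
t: 50.97
eef_pos: [551.2, -75.4, 345.6]
tcp_rot: [-0.479, -3.104, 0.001]
contact_force: [0.1, 1.0, -0.5]
finger_gap: 0.499
finger_force: 0.0
```

Call:
step_arm(
  series=[
    {"jaw":0.5,"travel":[0,0,0],"rot":[0,0,1.3]},
    {"jaw":0.5,"travel":[0,0,0],"rot":[0,0,1.3]},
    {"jaw":0.5,"travel":[0,0,0],"rot":[0,0,1.3]},
    {"jaw":0.5,"travel":[0,0,0],"rot":[0,0,1.3]},
    {"jaw":0.5,"travel":[0,0,0],"rot":[0,0,1.3]},
    {"jaw":0.5,"travel":[0,0,0],"rot":[0,0,1.3]},
    {"jaw":0.5,"travel":[0,0,0],"rot":[0,0,1.3]},
    {"jaw":0.5,"travel":[0,0,0],"rot":[0,0,1.3]},
    {"jaw":0.5,"travel":[0,0,0],"rot":[0,0,1.3]},
    {"jaw":0.5,"travel":[0,0,0],"rot":[0,0,1.3]},
    {"jaw":0.5,"travel":[0,0,0],"rot":[0,0,1.3]},
  ],
)

```text
t: 51.88
eef_pos: [551.2, -75.4, 345.6]
tcp_rot: [-2.259, -2.182, 0.002]
contact_force: [-0.0, -0.2, 1.1]
finger_gap: 0.499
finger_force: 0.0
```

Call:
step_arm(
  series=[
    {"jaw":0.5,"travel":[0,0,0],"rot":[0,0,1.0]},
    {"jaw":0.5,"travel":[0,0,0],"rot":[0,0,1.0]},
    {"jaw":0.5,"travel":[0,0,0],"rot":[0,0,1.0]},
    {"jaw":0.5,"travel":[0,0,0],"rot":[0,0,1.0]},
    {"jaw":0.5,"travel":[0,0,0],"rot":[0,0,1.0]},
    {"jaw":0.5,"travel":[0,0,0],"rot":[0,0,1.0]},
    {"jaw":0.5,"travel":[0,0,0],"rot":[0,0,1.0]},
    {"jaw":0.5,"travel":[0,0,0],"rot":[0,0,1.0]},
    {"jaw":0.5,"travel":[0,0,0],"rot":[0,0,1.0]},
    {"jaw":0.5,"travel":[0,0,0],"rot":[0,0,1.0]},
  ],
)

```text
t: 52.72
eef_pos: [551.2, -75.3, 345.8]
tcp_rot: [-3.025, -0.846, 0.001]
contact_force: [-0.4, -0.2, -0.3]
finger_gap: 0.502
finger_force: 0.0
```

Run:
```python
from h import *
plan(551.4,-75.2,299,31)
f,P=cloud("wrist"); blob(P,(551,-75),50,132,153)
```

```text
t 52.7 pos [551.2 -75.3 345.8] yaw 31.2 j [-0.24  0.12  1.45 -0.    1.57  0.79] gap 0.5
 travel [ 0.0002 -0.      0.0468] rotz 0.0041  rows>= 2
blob 1310 [568.1 -65.6 140.8] [566.6 -66.7  47.8  14.   30.7]
```

Call:
step_arm(
  series=[
    {"jaw":0.5,"travel":[0,0,0.03],"rot":[0,0,0]},
    {"jaw":0.5,"travel":[0,0,0.045],"rot":[0,0,0]},
    {"jaw":0.5,"travel":[0,0,0.045],"rot":[0,0,0]},
    {"jaw":0.05,"travel":[0,0,0.045],"rot":[0,0,0]},
    {"jaw":0.05,"travel":[0,0,0.045],"rot":[0,0,0]},
    {"jaw":0.05,"travel":[0,0,0.045],"rot":[0,0,0]},
    {"jaw":0.05,"travel":[0,0,0.045],"rot":[0,0,0]},
    {"jaw":0.05,"travel":[0,0,0.045],"rot":[0,0,0]},
    {"jaw":0.05,"travel":[0,0,0.045],"rot":[0,0,-0.1]},
    {"jaw":0.05,"travel":[0,0,0.045],"rot":[0,0,-0.2]},
    {"jaw":0.05,"travel":[0,0,0.0455],"rot":[0,0,-0.3]},
    {"jaw":0.05,"travel":[0,0,0.0455],"rot":[0,0,-0.4]},
  ],
)

```text
t: 53.77
eef_pos: [551.6, -75.0, 302.5]
tcp_rot: [2.794, 1.434, 0.003]
contact_force: [-1.8, 1.0, 3.6]
finger_gap: 0.146
finger_force: 43.0
```

Call:
step_arm(
  series=[
    {"jaw":0.05,"travel":[0,0,0],"rot":[0,0,-0.1]},
    {"jaw":0.05,"travel":[0,0,0],"rot":[0,0,-0.2]},
    {"jaw":0.05,"travel":[0,0,0],"rot":[0,0,-0.3]},
    {"jaw":0.05,"travel":[0,0,0],"rot":[0,0,-0.4]},
    {"jaw":0.05,"travel":[0,0,0],"rot":[0,0,-0.48]},
    {"jaw":0.05,"travel":[0,0,0],"rot":[0,0,-0.55]},
    {"jaw":0.05,"travel":[0,0,0],"rot":[0,0,-0.6]},
    {"jaw":0.05,"travel":[0,0,0],"rot":[0,0,-0.6]},
  ],
)

```text
t: 54.43
eef_pos: [551.6, -75.1, 302.0]
tcp_rot: [2.251, 2.19, 0.003]
contact_force: [-0.6, 1.2, 2.2]
finger_gap: 0.147
finger_force: 43.0
```

Run:
```python
from h import *
plan(551.4,-75.2,299,85); s=observe(); print(s["contact_force"],s["ft_torque"],s["finger_force"])
```

```text
t 54.4 pos [551.6 -75.1 302. ] yaw 88.4 j [-0.24  0.14  1.51  0.    1.48 -0.21] gap 0.15
 travel [-0.0001 -0.0002  0.003 ] rotz 0.0597  rows>= 1
[-0.635769    1.22051616  2.2355461 ] [ 0.32318652  0.10162179 -0.2958791 ] 42.99692630767822
```

It has reached the tight stop (0.30 Nm). One more nudge, then release, lift and check.

Call:
step_arm(
  series=[
    {"jaw":0.05,"travel":[0,0,0],"rot":[0,0,-0.03]},
    {"jaw":0.05,"travel":[0,0,0],"rot":[0,0,-0.03]},
    {"jaw":0.5,"travel":[0,0,0],"rot":[0,0,0.03]},
    {"jaw":0.5,"travel":[0,0,0],"rot":[0,0,0.05]},
    {"jaw":0.5,"travel":[0,0,0],"rot":[0,0,0.05]},
    {"jaw":0.5,"travel":[0,0,-0.03],"rot":[0,0,0.05]},
    {"jaw":0.5,"travel":[0,0,-0.06],"rot":[0,0,0.05]},
    {"jaw":0.5,"travel":[-0.02,0,-0.1],"rot":[0,0,0.05]},
    {"jaw":0.5,"travel":[-0.045,0,-0.13],"rot":[0,0,0.05]},
    {"jaw":0.5,"travel":[-0.07,0,-0.15],"rot":[0,0,0.05]},
    {"jaw":0.5,"travel":[-0.07,0,-0.15],"rot":[0,0,0.05]},
    {"jaw":0.5,"travel":[-0.07,0,-0.15],"rot":[0,0,0.05]},
  ],
)

```text
t: 55.43
eef_pos: [549.4, -146.3, 452.3]
tcp_rot: [2.306, 2.129, 0.002]
contact_force: [-0.3, 0.1, -0.8]
finger_gap: 0.499
finger_force: 0.0
```

Run:
```python
from h import *
f,P=cloud("wrist"); save("w12",f)
m=(abs(P[...,2]-120.5)<8)&(P[...,0]>490)&(P[...,0]<616)&(P[...,1]>-240)&(P[...,1]<90)
n,l,ss,_=cv2.connectedComponentsWithStats(m.astype(np.uint8)); q=P[l==1+np.argmax(ss[1:,4])]
A=np.c_[q[:,:2]-[551,-75],np.ones(len(q))]; c=np.linalg.lstsq(A,q[:,2],rcond=None)[0]; print("plane",c.round(4),len(q))
blob(P,(557,-4),35,143,152); blob(P,(551,-75),45,132,153)
f,P=cloud("scene"); save("s3",f)
```

```text
plane [-6.000000e-04  2.200000e-03  1.205143e+02] 18147
blob 705 [556.2  -2.5 146. ] [555.7  -2.3  12.3  43.1  85.6]
blob 702 [553.2 -59.4 140. ] [553.1 -59.8  47.7  14.   86.6]
```

View pics/w12.png

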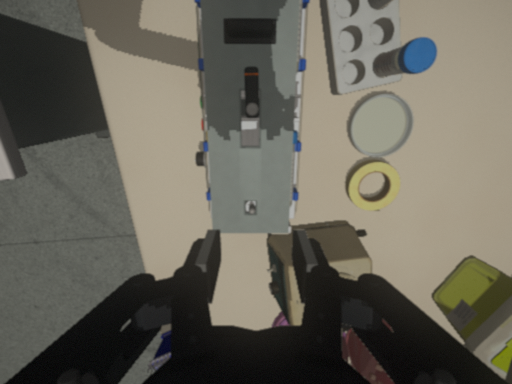

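The wing points to +y, with its orange tip at (251,70) and hub at (252,108). The plate is flush at z = 120.5 and the gripper is clear, so I hand in.

```bash
python3 -c "
from workcell import *
print(finish_job())"
```

```text
the job is handed in; nothing more can be done
None
```

The bead mill is loaded and handed in: the four loose tubes lie in their own cradles, the plate is flush on its pins, and the wing screw (reverse thread) is tightened to its stop. No verdict came back.

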